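Stand the plate-viewing light panel on its prop leg

TASK

The light panel stands upright on its foot with its spring leg folded against its back. Swing the leg out past its over-centre point until it locks fully open, while the panel is still upright, then take the panel by its top edge and let it lean back gently, without dropping it, until it stands by itself on the leg; leave it where it is on the bench and do not disturb the goggles, swab jar, slide box and weighing boat around it.

Things in the scene. Friction and masses are not known exactly. Their poses are not given: they have to be found in the camera images.
- light_panel: Slim grey viewing panel for culture plates, 170 wide (y), 20 thick (x), 225 mm high (z), 0.8 to 1.0 kg with its leg. Origin: middle of the REAR lower edge of its foot, on which it pivots when leant back; z up along the panel, +x out of its back (leg side), white lit face to -x. Case: x -28..-8, z 12..225 mm. Steel foot x -60..0, 12 mm high, lip to z 28 at its front. Starts upright and loose.
- prop_leg (a joint): Angle of the prop leg in rad: 0 folded (pointing down along the back), 1.0 fully open on its stop, foot swung out to the panel's +x. A tension spring pulls it shut below 0.5 and snaps it open above 0.5; its torque is at most about 0.1 N m; pulled hard, the upright panel slides or tips. Under the panel's weight the open leg is pressed onto its stop.
- leg_hinge (a point): Hinge axis of the leg, along the panel's y, at x +14, z 140 mm of the panel. Two steel ears carry it: x -8..22, y -25..25, z 124..170 mm. Apart from ears and leg the back is flat.
- leg_foot (a point): Centre of the leg's rubber foot bar (12 mm round, 44 mm long along y), 122 mm from the hinge axis. Between them the leg is a straight aluminium channel, 34 mm wide (y), 14 mm deep, with flat outer sides; folded it fills x 7..21 mm of the panel, 15 mm clear of the case. Upright, the panel rises close beside it, so it is reached with a tool leaning away from the back.
- panel_top (a point): Middle of the panel's top edge (20 mm thick) at x -18, z 225 mm of the panel. Leant back more than about 14 degrees the panel falls further by itself; with the leg locked open it rests about 30 degrees (0.52 rad) back from vertical, having turned about its rear lower edge towards the leg.
- swab_jar: Clear glass jar of cotton swabs, 60 mm across, about 110 mm high with the swabs; origin under its centre. To be left alone.
- goggles_a: Clear safety goggles standing on the bench, about 155 x 155 x 55 mm; origin on the bench near the lens. To be left alone.
- goggles_b: Another pair of the same goggles. To be left alone.
- slide_box: Flat grey box of microscope slides, 85 x 170 x 34 mm; origin under its centre. To be left alone.
- weigh_boat: White plastic weighing boat, 85 mm square, 25 mm high; origin under its centre. To be left alone.
There are look-alikes about, which are no part of the job. What is shaped like the light_panel but purple is not meant.

How it is judged:
On the way, in this order (a step that is already met when the one before it is completed fails the run):
1. the leg is swung past over-centre and locked open while the panel still stands upright (value of joint prop_leg above 0.93 rad and angle between light_panel's own z axis and vertical below 0.14 rad), for 0.3 s.
2. the panel is leant back until the leg's foot bears on the bench (angle between light_panel's own z axis and vertical above 0.44 rad and height (world z) of leg_foot below 0.012 m), for 0.2 s.
At the end, for the whole second after the job is handed in: The panel stands at rest on its foot's rear edge and on the leg, 25 to 34 degrees back from vertical, the leg locked open (joint above 0.93 rad) with its foot bar on the bench (centre below 12 mm), the panel's origin within 60 mm of where it started, released (all of step 2 and value of joint prop_leg above 0.93 rad and angle between light_panel's own z axis and vertical below 0.6 rad and distance of light_panel from where it was at the start of the episode below 0.06 m and linear speed of light_panel below 0.02 m/s and angular speed of light_panel below 0.1 rad/s); the robot touches nothing.
It fails at once if the panel drops or topples (turns faster than 1.8 rad/s, as when it is let fall onto its leg) (angular speed of light_panel above 1.8 rad/s).
It fails at once if a bystander is pushed more than 30 mm (distance of any of swab_jar, goggles_a, goggles_b, slide_box, weigh_boat from where it was at the start of the episode above 0.03 m).
It fails at once if the swab jar is tipped over (angle between swab_jar's own z axis and vertical above 0.5 rad).
It also fails if it takes over 54 s, if anything falls off the work surface, if the arm or the gripper's body presses on something with over 40 N, if the wrist force passes 120 N, or if a joint passes its speed limit or range.

ROBOT

A 7-joint arm with a two-finger parallel gripper is mounted at the origin on the work surface. World frame = base frame: x ahead of the robot, y to its left, z up, the work surface at z = 0. Lengths are in m, angles in rad, forces in N, time in s.
With the tool pointing down it reaches from about 0.425 to 0.925 m from the base axis. Payload 6.8 kg.
Tool frame: the origin (TCP) lies on the mounting face of the last link; the fingertips stand 173 mm ahead of it and the grasp point (between the pads) lies 155 mm ahead of it; z points along the fingers, y is the direction in which the jaws open and shut (so a half turn about z gives the same grasp; the last joint's range is limited). The gripper opens to 85 mm and grips with 20 to 120 N. Pads are 22 mm wide; open, the fingers measure 114 mm over their backs; the gripper's body (76 mm by 85 mm) begins 54 mm behind the grasp point. The pads swing forward as they close: fully open they stand 13 mm farther back than shut.
Start: joints at [1.185, 0.477, 0.022, 1.555, -0.011, 1.109, -0.083], TCP at [0.185, -0.649, 0.405] pointing down, gripper open.
Joint ranges: [-2.96, 2.96], [-0.34, 2.1], [-1.41, 1.46], [0.24, 2.44], [-1.37, 4.51], [0.17, 1.92], [-2.96, 2.96]. Speed limits (rad/s): [2.39, 2.39, 3.14, 3.14, 3.14, 3.14, 3.14].

INTERFACE

Orientations are given as a unit quaternion [w, x, y, z].
In Python, from station import sensors, read_camera, bot gives the robot as it stands. The module is installed in compiled form; this text tells all that it offers.
- The arm moves only by the tool play_rows, never from a script. Its argument "commands" is a list of rows, each a list of 4 numbers: the shift along the tool's x, y, z in m, then the turn about the tool's z in degrees. A call has 1 to 20 rows; each row shifts and turns the commanded pose from where the row before left it, along the tool's axes as they then stand; what a row does not reach is not made up. A row lasts 1/10 s, in which the tool goes at most 50 mm and 8.59 degrees, less where a joint would pass 70% of its speed; a pose out of reach is approached as far as the arm can. A call with a gripper value outside its range is refused whole. "claw" is the finger opening in m, from 0 to 0.0854, set as the call begins (left out, the last holds). The fingers move at their own pace and stop on an object; "force" is the grip in N (left out, the last holds). Time passes only in rows, so rows that do not move let the fingers close. It gives the time, the measured TCP pose, the force and the opening at its end, in the units of the state.
- sensors.get_obs(): the state, without advancing time (a new reading comes with each control period).
- read_camera(name): name is "side" or "top"; returns a dict with "frame" (420x560x3 uint8, blue, green, red), "depth" (420x560 float32, m along the optical axis (not along the pixel's ray), 0 where there is no reading), "fx", "fy", "cx", "cy" (pixels), "distortion" ([k1, k2, p1, p2, k3] as OpenCV has them; the pictures are not rectified), "rvec" (rotation vector, rad) and "tvec" (3), from world to camera coordinates, as OpenCV has them. Camera axes: x right, y down, z forward; pixel columns grow to the right and rows downward; lengths in m; the calibration is good to about 2 mm. A picture is of the moment at which its call begins.
- bot.hand_in(): hands the job in, once; it reports no verdict.
The state is a dict: "t": time; "q": joint angles; "joint_vel": joint speeds; "joint_torque": joint torques, N m; "eef_pos": TCP position; "tool_rot": TCP orientation; "contact_force": force on the tool from outside, world axes, zero at the start; "torque": the same for the moment, N m; "gripper_width": opening from 0.0 (shut) to 1.0 (fully open).
Only numpy, scipy, OpenCV 4.12 (cv2) and the standard library are available. Lean on these libraries where they do the work, as an engineer would, in place of code of your own. Each camera call takes 0.05 s, during which the arm holds its last target.

## Working session

There is one attempt and no reset: what is moved stays moved. The work goes in short steps, Python scripts to look and compute and a tool call to move; the robot and the scene stay as the last step left them, time stands still between calls to the robot, and variables do not carry over. Pictures are saved under pics/ and viewed, and the job is handed in when it is done.

Besides the shell and the picture viewer there is one more tool, called after ">>>" as name(argument=value, ...) on one line, values as JSON. play_rows: Moves the arm, as the interface text tells. Its arguments: {"type":"object","properties":{"commands":{"type":"array"},"claw":{"type":"number"},"force":{"type":"number"}},"required":["commands"]}

```bash
mkdir -p pics; cat > h.py <<'E'
import numpy as np, cv2
from station import sensors, read_camera, bot
def snap(name,fn):
    c=read_camera(name); cv2.imwrite('pics/'+fn+'.png',c['frame']); 
    np.savez('pics/'+fn+'.npz',**c); return c
def load(fn): 
    return dict(np.load('pics/'+fn+'.npz'))
def cloud(c):
    R,_=cv2.Rodrigues(c['rvec']); K=np.array([[c['fx'],0,c['cx']],[0,c['fy'],c['cy']],[0,0,1.]])
    h,w=c['depth'].shape; u,v=np.meshgrid(np.arange(w),np.arange(h))
    p=cv2.undistortPoints(np.stack([u,v],-1).reshape(-1,1,2).astype(np.float64),K,c['distortion']).reshape(h,w,2)
    P=np.dstack([p,np.ones((h,w))])*c['depth'][...,None]
    return (P-c['tvec'].reshape(3))@R
def proj(c,X):
    K=np.array([[c['fx'],0,c['cx']],[0,c['fy'],c['cy']],[0,0,1.]])
    return cv2.projectPoints(np.array(X,float).reshape(-1,1,3),c['rvec'],c['tvec'],K,c['distortion'])[0].reshape(-1,2)
E
python3 - <<'E'
from h import *
print(sensors.get_obs())
for n in ('side','top'):
    c=snap(n,n+'0'); R,_=cv2.Rodrigues(c['rvec']); print(n,-R.T@c['tvec'].reshape(3),R[2])
E
```

```text
{'t': 0.0, 'q': array([ 1.18490235,  0.4778036 ,  0.02236602,  1.55644777, -0.01153637,
        1.10932493, -0.08310043]), 'joint_vel': array([-3.83443645e-04, -3.17456912e-05, -9.35807638e-04,  9.10903827e-05,
       -5.99838406e-04,  1.95668977e-04, -6.82655129e-04]), 'joint_torque': array([-3.72219856e-04, -5.96460485e+01,  1.60767652e+00, -2.81200558e+01,
        1.24144141e-02,  9.44941188e-03, -1.62295657e-05]), 'eef_pos': array([ 0.18503143, -0.64885493,  0.40372515]), 'tool_rot': array([-9.08766619e-04,  9.90370156e-01,  1.38441657e-01, -1.86577734e-04]), 'contact_force': array([ 0.13850631,  0.2952571 , -0.14479336]), 'torque': array([ 0.01148949, -0.01220595,  0.0043212 ]), 'gripper_width': 0.9970368654226792}
side [-0.06871028  0.8164184   0.87901904] [ 0.51662655 -0.59037413 -0.6201253 ]
top [0.27539063 0.11633858 1.95543768] [ 0.15155284  0.01427492 -0.98834608]
```

View pics/side0.png

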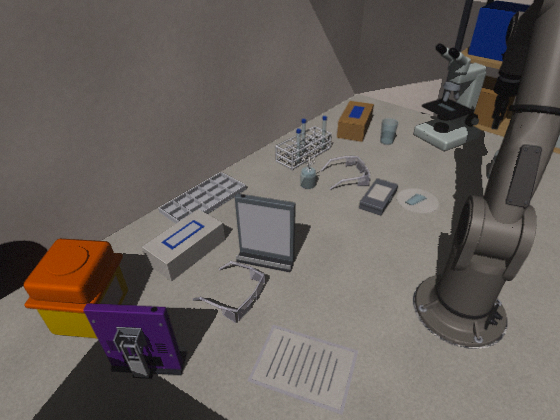

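View pics/top0.png

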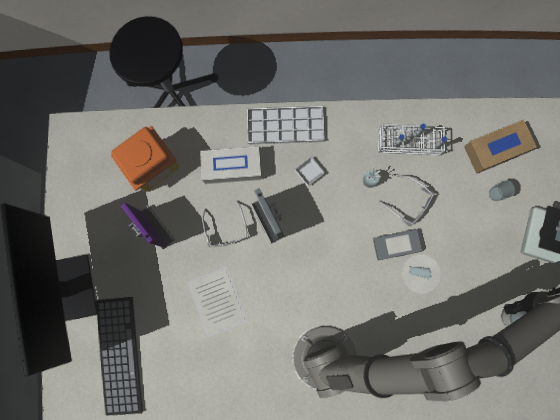

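Candidates: the grey panel at side (265,232) / top (268,215), and a purple one at side (135,340) / top (143,225). The grey one fits and purple is excluded. I'll confirm it in an enlarged crop.

```bash
python3 - <<'E'
from h import *
c=load('top0'); s=load('side0')
a=cv2.resize(c['frame'][150:260,180:340],None,fx=5,fy=5,interpolation=cv2.INTER_CUBIC)
cv2.imwrite('pics/top0c.png',a)
a=cv2.resize(s['frame'][180:330,180:320],None,fx=4,fy=4,interpolation=cv2.INTER_CUBIC)
cv2.imwrite('pics/side0c.png',a)
P=cloud(c)
for uv in [(325,355),(268,215),(260,195),(280,238),(310,170),(230,163),(215,235),(374,178),(415,190)]: print(uv,P[uv[1],uv[0]].round(3))
S=cloud(s)
for n,Q in(('t',P),('s',S)):
    m=(Q[...,2]>0.2)&(Q[...,2]<0.26)&(Q[...,0]>0.2)&(Q[...,0]<0.8)&(Q[...,1]>0)&(Q[...,1]<0.45)
    q=Q[m]; print(n,len(q),q.min(0),q.max(0))
    m2=m&(Q[...,2]>0.218); q=Q[m2];print(len(q)); 
    if len(q)>3: print(q[np.argmin(q[:,0])],q[np.argmax(q[:,0])],cv2.minAreaRect((q[:,:2]*1000).astype(np.float32)))
E
```

```text
(325, 355) [0.059 0.019 0.357]
(268, 215) [0.515 0.187 0.226]
(260, 195) [0.583 0.213 0.235]
(280, 238) [0.452 0.152 0.034]
(310, 170) [0.717 0.029 0.003]
(230, 163) [0.735 0.331 0.087]
(215, 235) [ 0.475  0.403 -0.004]
(374, 178) [ 0.664 -0.208  0.067]
(415, 190) [ 0.625 -0.377  0.004]
t 304 [0.44998874 0.14499472 0.20053225] [0.60767108 0.23105529 0.2365951 ]
258
[0.45189169 0.15844674 0.2282422 ] [0.60643867 0.22308873 0.22311208] ((529.419189453125, 189.170166015625), (168.2865753173828, 18.616811752319336), 24.817874908447266)
s 723 [0.44682147 0.14345376 0.20005333] [0.60464917 0.23358858 0.23113641]
403
[0.44808851 0.15763654 0.21980927] [0.60464917 0.21300551 0.22449629] ((525.3273315429688, 190.41946411132812), (167.7713165283203, 24.17425537109375), 24.321094512939453)
```

View pics/top0c.png

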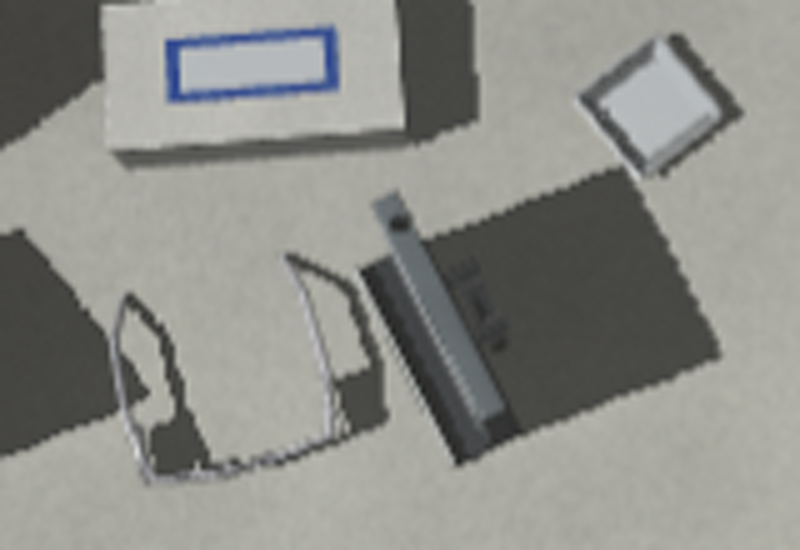

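View pics/side0c.png

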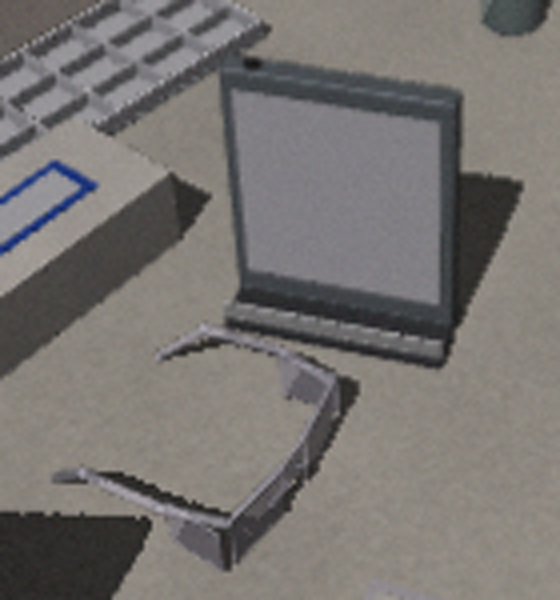

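The crop confirms it: grey case, white face towards +y/-x, leg on the far side (-y). The tool can't be tilted, only turned about its vertical axis, so I need to know what the surroundings offer. I'll measure the panel and the other objects.

```bash
python3 - <<'E'
from h import *
c=load('top0'); P=cloud(c); s=load('side0'); S=cloud(s)
Z=P[...,2]
regs={'tray':(243,100,332,147),'whitebox':(196,142,268,188),'orange':(105,120,182,192),'brown':(460,115,545,175),'rack':(372,115,458,158),'slide':(368,225,430,263),'boat':(292,150,332,190),'cup':(485,175,520,205),'jar':(360,165,388,192),'gogA':(195,195,256,250),'gogB':(375,165,445,228),'purple':(115,195,172,252)}
for n,(a,b,d,e) in regs.items():
    q=P[b:e,a:d].reshape(-1,3); zz=q[:,2]; m=zz>0.012
    if m.sum()<5: print(n,'flat',zz.max()); continue
    q=q[m]; r=cv2.minAreaRect((q[:,:2]*1000).astype(np.float32))
    print(n,'x',q[:,0].min().round(3),q[:,0].max().round(3),'y',q[:,1].min().round(3),q[:,1].max().round(3),'zpct',np.percentile(q[:,2],[10,50,90,100]).round(3),[np.round(v) for v in r])
big=cv2.resize(c['frame'][95:205,180:340],None,fx=5,fy=5,interpolation=cv2.INTER_CUBIC);cv2.imwrite('pics/tray.png',big)
big=cv2.resize(s['frame'][80:260,130:350],None,fx=3.5,fy=3.3,interpolation=cv2.INTER_CUBIC);cv2.imwrite('pics/tray_s.png',big)
E
```

```text
tray x 0.275 0.996 y -0.061 0.281 zpct [0.013 0.019 0.027 1.955] [array([636., 110.]), array([720., 342.]), np.float64(0.0)]
whitebox x 0.275 0.842 y 0.116 0.461 zpct [0.059 0.074 0.081 1.955] [array([556., 297.]), array([605., 282.]), np.float64(8.0)]
orange x 0.275 0.942 y 0.116 0.845 zpct [0.08  0.194 0.205 1.955] [array([650., 457.]), array([965., 309.]), np.float64(60.0)]
brown x 0.275 0.917 y -0.897 0.116 zpct [0.059 0.085 0.092 1.955] [array([ 628., -364.]), array([ 286., 1158.]), np.float64(22.0)]
rack x 0.275 0.92 y -0.542 0.116 zpct [0.017 0.069 0.121 1.955] [array([ 652., -154.]), array([250., 894.]), np.float64(39.0)]
slide x 0.275 0.488 y -0.389 0.116 zpct [0.027 0.034 0.04  1.955] [array([ 389., -129.]), array([139., 522.]), np.float64(10.0)]
boat x 0.275 0.792 y -0.052 0.116 zpct [0.013 0.019 0.028 1.955] [array([537.,  54.]), array([131., 537.]), np.float64(81.0)]
cup x 0.275 0.668 y -0.791 0.116 zpct [0.023 0.066 0.099 1.955] [array([ 483., -319.]), array([120., 957.]), np.float64(18.0)]
jar x 0.275 0.716 y -0.236 0.116 zpct [0.037 0.066 0.112 1.955] [array([473., -66.]), array([ 94., 529.]), np.float64(57.0)]
gogA x 0.275 0.627 y 0.116 0.462 zpct [0.014 0.045 0.057 1.955] [array([476., 261.]), array([440., 227.]), np.float64(63.0)]
gogB x 0.275 0.714 y -0.494 0.116 zpct [0.015 0.045 0.07  1.955] [array([ 529., -171.]), array([274., 716.]), np.float64(21.0)]
purple x 0.275 0.634 y 0.116 0.774 zpct [0.015 0.145 0.227 1.955] [array([390., 480.]), array([736., 201.]), np.float64(57.0)]
```

View pics/tray.png

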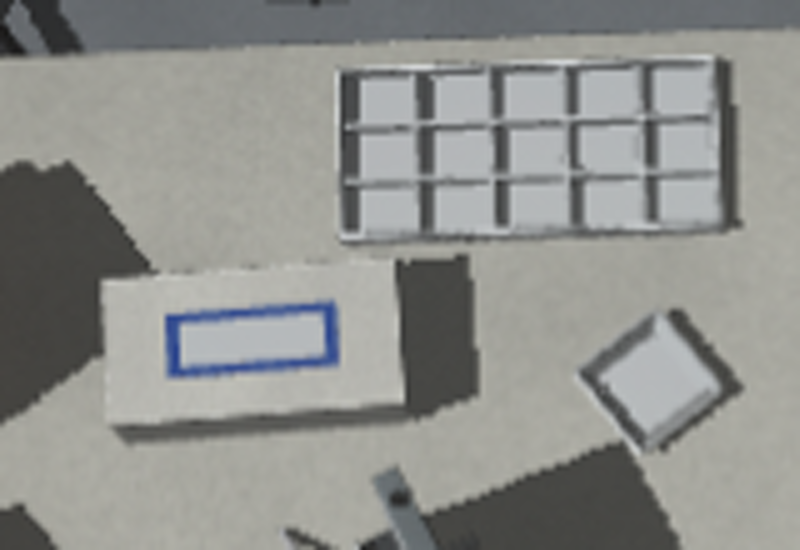

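View pics/tray_s.png

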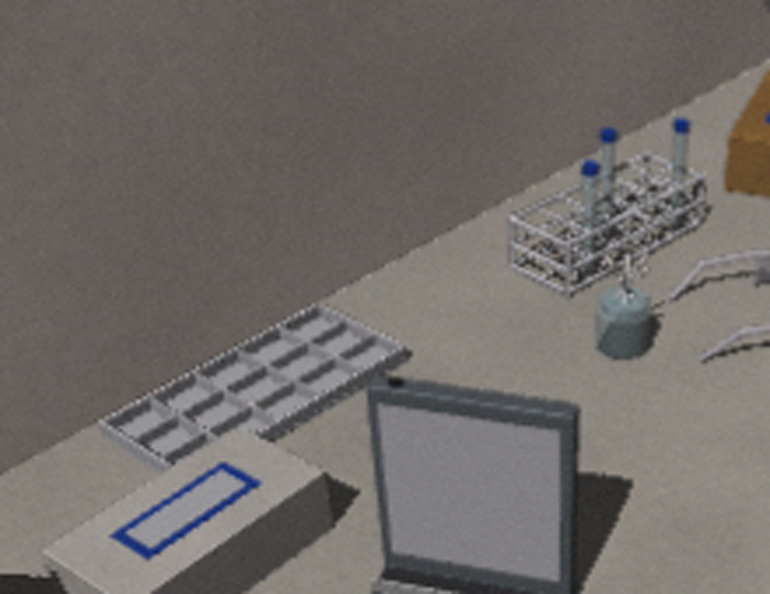

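```bash
python3 - <<'E'
from h import *
c=load('top0'); P=cloud(c); s=load('side0'); S=cloud(s)
P[c['depth']==0]=np.nan; S[s['depth']==0]=np.nan
# panel face from side
def inb(Q,x0,x1,y0,y1,z0,z1): 
    return Q[(Q[...,0]>x0)&(Q[...,0]<x1)&(Q[...,1]>y0)&(Q[...,1]<y1)&(Q[...,2]>z0)&(Q[...,2]<z1)]
q=inb(S,.42,.63,.12,.26,.06,.2)
for _ in range(3):
    m=q.mean(0); n=np.linalg.svd(q-m,full_matrices=False)[2][2]; d=(q-m)@n; q=q[abs(d)<.004]
print('face',len(q),m,n,np.degrees(np.arctan2(n[1],n[0])))
t=inb(P,.42,.63,.12,.26,.21,.245); r=inb(S,.42,.63,.12,.26,.215,.245)
for a in(t,r): print(cv2.minAreaRect((a[:,:2]*1000).astype(np.float32)),a[:,2].mean(),np.median(a[:,2]))
for nm,Q in(('t',P),('s',S)):
    b=inb(Q,.6,.85,.2,.5,.06,.1); h=np.median(b[:,2]); print(nm,'box',np.percentile(b[:,2],[5,50,95]))
    bb=b[b[:,2]>h-.006]; rr=cv2.minAreaRect((bb[:,:2]*1000).astype(np.float32)); print(rr,'\n',cv2.boxPoints(rr))
    mm=bb.mean(0); print(mm)
# microscope etc. heights toward -y
for y in np.arange(-.9,-.3,.1):
    a=inb(P,.0,.8,y,y+.1,.13,.6); print(round(y,1),len(a), a.min(0).round(2) if len(a) else '',a.max(0).round(2) if len(a) else '')
E
```

```text
face 2031 [0.52027112 0.19716707 0.13300371] [-0.42799891  0.90377675 -0.00212715] 115.34069417006909
((529.4388427734375, 189.71072387695312), (170.96636962890625, 19.94761848449707), 24.89314079284668) 0.22402949669324146 0.224336529921293
((525.3273315429688, 190.41946411132812), (167.7713165283203, 24.17425537109375), 24.321094512939453) 0.22419063371035994 0.22582967106019963
t box [0.06625994 0.07510998 0.08306671]
((737.1569213867188, 332.54608154296875), (118.32376861572266, 226.4273681640625), 2.25467848777771) 
 [[673.58685 443.3446 ]
 [682.4948  217.09253]
 [800.727   221.74756]
 [791.81903 447.99963]]
[0.7368639  0.33147683 0.07615603]
s box [0.06625286 0.07692263 0.07988242]
((697.6981201171875, 332.4596252441406), (196.51150512695312, 229.30096435546875), 1.0016241073608398) 
 [[597.45325 445.375  ]
 [601.46155 216.10907]
 [797.943   219.54425]
 [793.9347  448.81018]]
[0.73165219 0.34022753 0.07710251]
-0.9 717 [ 0.35 -0.88  0.14] [ 0.52 -0.8   0.22]
-0.8 71 [ 0.13 -0.8   0.13] [ 0.43 -0.7   0.17]
-0.7 473 [ 0.12 -0.7   0.13] [ 0.24 -0.6   0.6 ]
-0.6 197 [ 0.15 -0.6   0.25] [ 0.22 -0.54  0.6 ]
-0.5 29 [ 0.78 -0.48  0.13] [ 0.8  -0.45  0.16]
-0.4 10 [ 0.79 -0.31  0.13] [ 0.8  -0.3   0.16]
-0.3 6 [ 0.79 -0.3   0.13] [ 0.8  -0.3   0.16]
```

```bash
cat >> h.py <<'E'
from scipy.spatial.transform import Rotation as Rn
def ray(c,uv,z):
    R,_=cv2.Rodrigues(c['rvec']); K=np.array([[c['fx'],0,c['cx']],[0,c['fy'],c['cy']],[0,0,1.]])
    p=cv2.undistortPoints(np.array(uv,float).reshape(-1,1,2),K,c['distortion']).reshape(-1,2)
    d=np.c_[p,np.ones(len(p))]@R; o=-R.T@c['tvec'].reshape(3); return o+d*((z-o[2])/d[:,2])[:,None]
def tool():
    o=sensors.get_obs(); w,x,y,z=o['tool_rot']; return o,Rn.from_quat([x,y,z,w])
def delta(goal):
    o,R=tool(); ax=R.as_matrix(); print('eef',o['eef_pos'].round(4),'yaw tool y deg',np.degrees(np.arctan2(ax[1,1],ax[0,1])).round(2),'t',o['t'],'F',o['contact_force'].round(1),'w',round(o['gripper_width'],3))
    for g in np.atleast_2d(goal): print(g,'->tool', (R.inv().apply(np.array(g)-o['eef_pos'])).round(4))
E
python3 - <<'E'
from h import *
c=load('top0')
print(ray(c,[(201.4,180),(260.6,176),(200.6,151),(259,147.5)],.0755))
cv2.imwrite('pics/boxc.png',cv2.resize(c['frame'][135:195,190:290],None,fx=8,fy=8,interpolation=cv2.INTER_CUBIC))
delta([[.35,-.5,.47],[.5,-.25,.47],[.55,0,.47],[.528,.19,.44]])
E
```

```text
[[0.67624232 0.44110415 0.0755    ]
 [0.68376816 0.21760557 0.0755    ]
 [0.78900912 0.44393538 0.0755    ]
 [0.79430341 0.22120831 0.0755    ]]
eef [ 0.1851 -0.6489  0.4038] yaw tool y deg -74.08 t 0.1 F [-0.7 -0.1  0.1] w 0.999
[ 0.35 -0.5   0.47] ->tool [ 0.1994 -0.0981 -0.066 ]
[ 0.5  -0.25  0.47] ->tool [ 0.4123 -0.2973 -0.0657]
[0.55 0.   0.47] ->tool [ 0.5289 -0.524  -0.0654]
[0.528 0.19  0.44 ] ->tool [ 0.5598 -0.7127 -0.0351]
```

View pics/boxc.png

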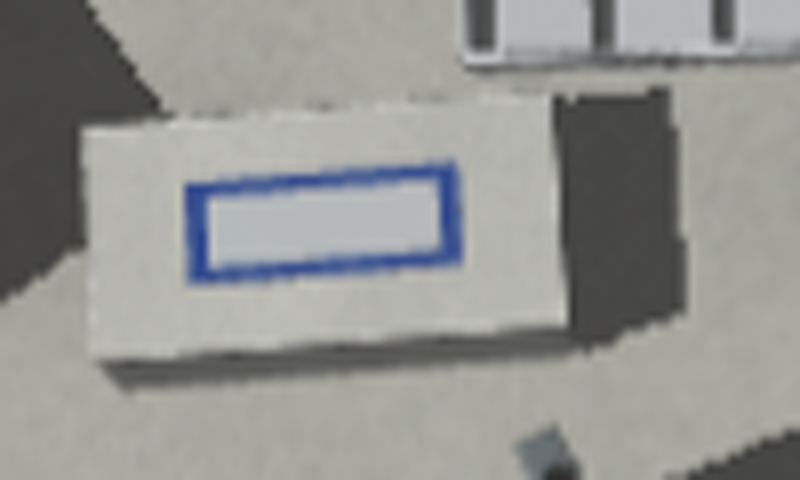

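The image edges and depth agree on the white box: top at z ≈ 0.0755, front edge running from (0.676,0.441) to (0.684,0.218).

**Plan:** a vertical tool can't get behind the folded leg, because the case and ears foul the gripper body. Instead I'll:
1. Grip the panel by its top edge and lift it upright.
2. Press the rubber foot bar on the edge of the white box (not a bystander) and roll the leg open.
3. Set the panel back in its place and lean it.

>>> play_rows(commands=[[0.04,-0.02,-0.013,0],[0.04,-0.02,-0.013,0],[0.04,-0.02,-0.013,0],[0.04,-0.02,-0.013,0],[0.04,-0.02,-0.013,0],[0.03,-0.0285,0,0],[0.03,-0.0285,0,0],[0.03,-0.0285,0,0],[0.03,-0.0285,0,0],[0.03,-0.0285,0,0],[0.03,-0.0285,0,0],[0.03,-0.0285,0,0],[0.02,-0.0375,0,0],[0.02,-0.0375,0,0],[0.02,-0.0375,0,0],[0.02,-0.0375,0,0],[0.02,-0.0375,0,0],[0.02,-0.0375,0,0],[0,0,0,-4.5],[0,0,0,-4.5]], claw=0.0854, force=60)

```text
t: 2.1
eef_pos: [0.5509, 0.0026, 0.4693]
tool_rot: [-0.0, 0.976, 0.219, -0.0]
contact_force: [-0.0, -0.6, 0.2]
gripper_width: 0.998
```

```bash
python3 - <<'E'
from h import *
delta([[.528,.19,.44]]); print(sensors.get_obs()['q'])
E
```

```text
eef [0.5509 0.0026 0.4693] yaw tool y deg -64.69 t 2.1 F [-0.  -0.6  0.2] w 0.998
[0.528 0.19  0.44 ] ->tool [ 0.0594 -0.1792  0.0294]
[ 0.20760941  0.24311251 -0.38849545  1.75429339  0.09892081  1.16423673
 -1.33885884]
```

>>> play_rows(commands=[[0.0118,-0.036,0,0],[0.0118,-0.036,0,0],[0.0118,-0.036,0,0],[0.0118,-0.036,0,0],[0.0118,-0.036,0,0],[0,0,0.0295,0],[0,0,0,0]])

```text
t: 2.8
eef_pos: [0.5273, 0.1891, 0.4368]
tool_rot: [0.001, 0.976, 0.217, -0.003]
contact_force: [-0.6, -0.6, -0.6]
gripper_width: 1.001
```

```bash
python3 - <<'E'
from h import *
delta([[.528,.19,.363]])
c=snap('side','s1'); t=snap('top','t1')
a=cv2.resize(c['frame'][100:280,180:330],None,fx=3.3,fy=3.3,interpolation=cv2.INTER_CUBIC)
b=cv2.resize(t['frame'][140:260,210:330],None,fx=3,fy=3,interpolation=cv2.INTER_CUBIC)
o=np.zeros((594,860,3),np.uint8)[:, :800]; o[:a.shape[0],:a.shape[1]]=a; b=cv2.resize(b,(300,300)); o[:300,500:800]=b; cv2.imwrite('pics/v1.png',o)
E
```

```text
eef [0.5273 0.1891 0.4368] yaw tool y deg -64.93 t 2.8 F [-0.6 -0.6 -0.6] w 1.001
[0.528 0.19  0.363] ->tool [ 0.0015 -0.0005  0.0738]
```

View pics/v1.png

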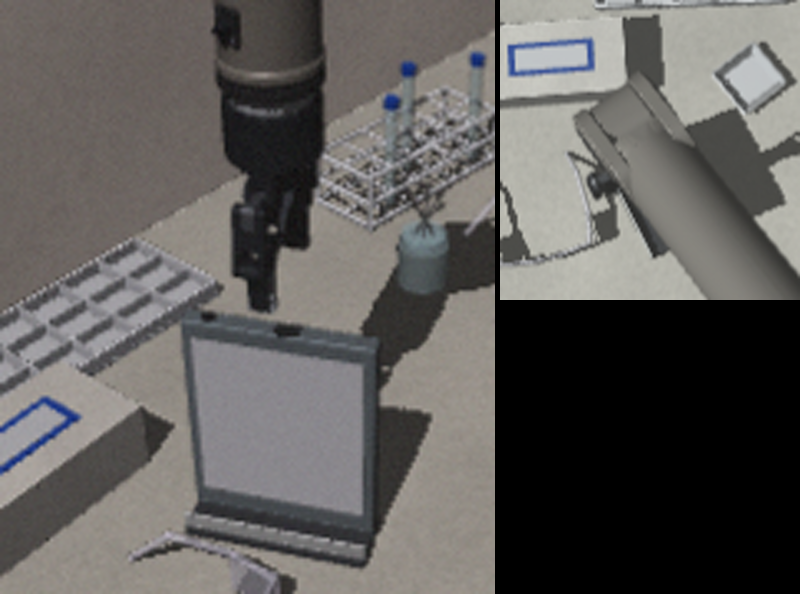

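The gripper at v1 (260,240) straddles the panel's top edge at (280,330), with the front finger on the face side. Descend and close.

>>> play_rows(commands=[[0.001,0,0.025,0],[0,0,0.025,0],[0,0,0.024,0],[0,0,0,0],[0,0,0,0]])

```text
t: 3.4
eef_pos: [0.5303, 0.1884, 0.3674]
tool_rot: [0.0, 0.977, 0.215, 0.0]
contact_force: [0.4, -0.7, -0.5]
gripper_width: 1.004
```

>>> play_rows(commands=[[0,0,0,0],[0,0,0,0],[0,0,0,0],[0,0,0,0],[0,0,0,0],[0,0,0,0],[0,0,0,0],[0,0,0,0]], claw=0.015, force=60)

```text
t: 4.2
eef_pos: [0.5296, 0.1895, 0.3667]
tool_rot: [-0.0, 0.976, 0.216, 0.0]
contact_force: [-1.0, 1.1, 5.2]
gripper_width: 0.226
```

```bash
python3 - <<'E'
from h import *
delta([[.528,.19,.45]])
E
```

```text
eef [0.5296 0.1895 0.3667] yaw tool y deg -65.08 t 4.2 F [-1.   1.1  5.2] w 0.226
[0.528 0.19  0.45 ] ->tool [-0.0012 -0.0012 -0.0833]
```

The grip holds: opening 19.3 mm against the 20 mm case. Lift, move towards the box, and turn slowly.

>>> play_rows(commands=[[0,0,-0.005,0],[0,0,-0.015,0],[0,0,-0.02,0],[0,0,-0.02,0],[0,0,-0.02,0],[0,0,-0.015,0],[0,0,-0.005,0],[0,0,0,0]])

```text
t: 5.0
eef_pos: [0.5295, 0.189, 0.4665]
tool_rot: [0.0, 0.976, 0.216, 0.0]
contact_force: [-0.3, 0.7, -8.4]
gripper_width: 0.228
```

```bash
python3 - <<'E'
from h import *
delta([[.61,.31,.467]]);print(sensors.get_obs()['torque'])
c=snap('side','s2')
cv2.imwrite('pics/v2.png',cv2.resize(c['frame'][80:300,130:350],None,fx=2.7,fy=2.7,interpolation=cv2.INTER_CUBIC))
E
```

```text
eef [0.5295 0.189  0.4665] yaw tool y deg -65.09 t 5.0 F [-0.3  0.7 -8.4] w 0.228
[0.61  0.31  0.467] ->tool [ 0.124  -0.0758 -0.0005]
[ 0.07856044 -0.18509269 -0.01203236]
```

View pics/v2.png

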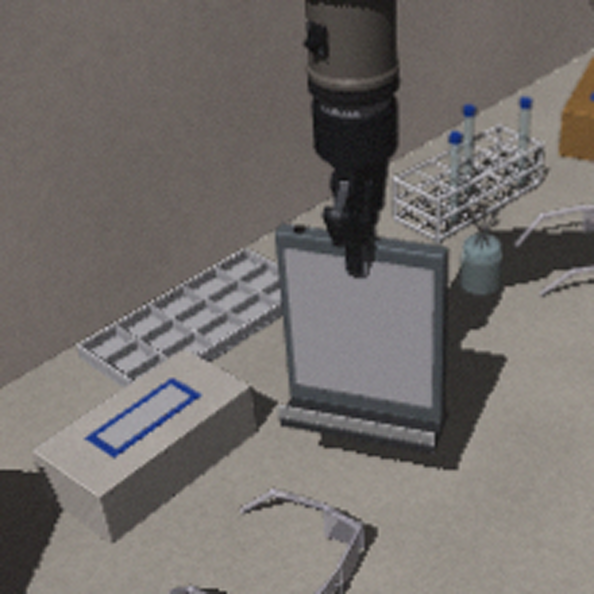

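The panel hangs upright from the gripper (v2 (360,260)), its foot level about 100 mm up.

>>> play_rows(commands=[[0.01,-0.006,0,0],[0.02,-0.0125,0,0],[0.025,-0.0155,0,0],[0.025,-0.0155,0,0],[0.025,-0.0155,0,0],[0.014,-0.0085,0,0],[0.005,-0.003,0,0],[0,0,0,-2],[0,0,0,-4.2],[0,0,0,-4.2],[0,0,0,-4.2],[0,0,0,-4.2],[0,0,0,-4.2],[0,0,0,-4.2],[0,0,0,-4.2],[0,0,0,-4.2],[0,0,0,-4.2],[0,0,0,-4.2],[0,0,0,-4.2],[0,0,0,-4.2]])

```text
t: 7.05
eef_pos: [0.6099, 0.31, 0.4651]
tool_rot: [0.0, 0.78, 0.625, -0.001]
contact_force: [0.0, -0.5, -8.7]
gripper_width: 0.222
```

>>> play_rows(commands=[[0,0,0,-4.2],[0,0,0,-4.2],[0,0,0,-4.2],[0,0,0,-2],[0,0,0,0]])

```text
t: 7.55
eef_pos: [0.61, 0.31, 0.4652]
tool_rot: [0.0, 0.695, 0.719, -0.001]
contact_force: [-0.7, 1.1, -8.8]
gripper_width: 0.228
```

```bash
python3 - <<'E'
from h import *
delta([[.658,.32,.452]])
c=snap('side','s3'); t=snap('top','t3')
a=cv2.resize(c['frame'][60:310,100:320],None,fx=2.3,fy=2.3,interpolation=cv2.INTER_CUBIC)
b=cv2.resize(t['frame'][120:260,160:300],None,fx=2,fy=2,interpolation=cv2.INTER_CUBIC)
o=np.zeros((600,800,3),np.uint8); o[:a.shape[0],:a.shape[1]]=a;  o[:280,515:795]=b; cv2.imwrite('pics/v3.png',o)
E
```

```text
eef [0.61   0.31   0.4652] yaw tool y deg 1.88 t 7.55 F [-0.7  1.1 -8.8] w 0.228
[0.658 0.32  0.452] ->tool [0.0084 0.0483 0.0131]
```

View pics/v3.png

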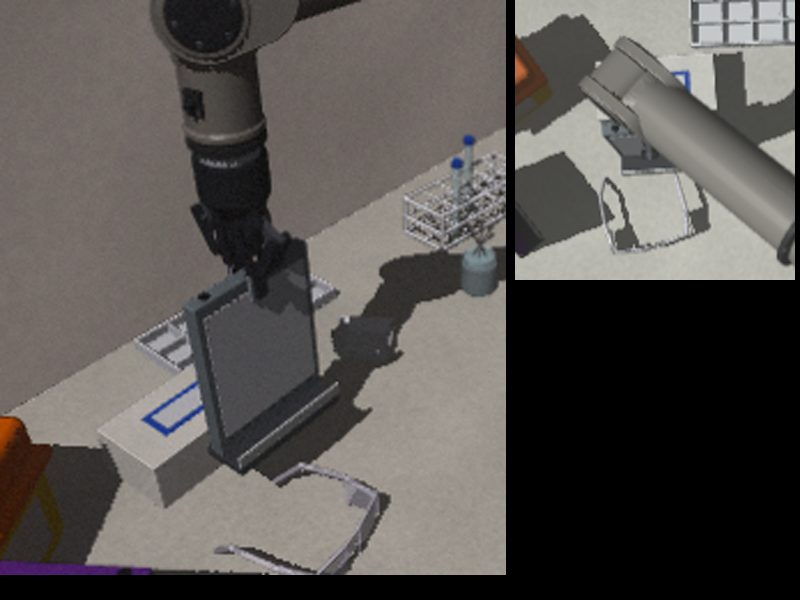

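```bash
cat >> h.py <<'E'
TZ0=.3667
def ppose():
    o,R=tool(); M=R.as_matrix(); a=np.arctan2(M[1,1],M[0,1]); x=np.array([np.cos(a),np.sin(a),0]); y=np.array([-np.sin(a),np.cos(a),0])
    org=o['eef_pos']+.018*x; org[2]=o['eef_pos'][2]-TZ0; return org,x,y
def pw(p):
    org,x,y=ppose(); p=np.atleast_2d(p)/1000.; return org+p[:,:1]*x+p[:,1:2]*y+p[:,2:]*np.array([0,0,1.])
E
python3 - <<'E'
from h import *
c=load('s3'); f=c['frame'].copy()
pts=[(0,85,0),(0,-85,0),(-60,85,0),(-60,-85,0),(-8,85,225),(-28,85,225),(-28,-85,225),(-60,85,28),(-60,-85,28),(-8,85,12)]
W=pw(pts); uv=proj(c,W); print(ppose())
x0,y0=150,150; g=cv2.resize(f[y0:270,x0:270],None,fx=5,fy=5,interpolation=cv2.INTER_CUBIC)
for p in uv: cv2.circle(g,(int((p[0]-x0+.5)*5),int((p[1]-y0+.5)*5)),3,(0,0,255),-1)
e=proj(c,[(.6762,.441,.0755),(.6838,.2176,.0755)])
for p in e: cv2.circle(g,(int((p[0]-x0+.5)*5),int((p[1]-y0+.5)*5)),3,(0,255,0),-1)
cv2.imwrite('pics/v3b.png',g)
E
```

```text
(array([0.62790041, 0.31079726, 0.09883004]), array([0.99949794, 0.031684  , 0.        ]), array([-0.031684  ,  0.99949794,  0.        ]))
```

View pics/v3b.png

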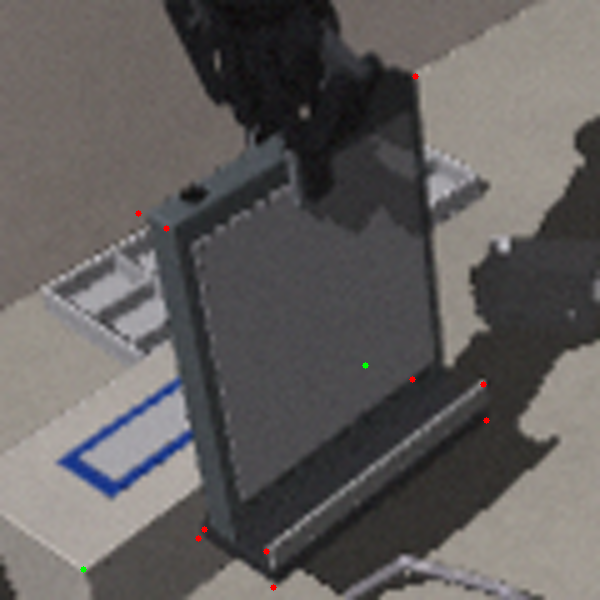

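The projected corners agree with the picture to a few mm: left foot corner predicted at (198,538), seen at about (203,533), box corner (83,569) on the mark. Move over the box edge and lower, watching the force.

>>> play_rows(commands=[[0.004,0.008,0,0],[0.004,0.02,0,0],[0,0.014,0,0],[0,0.006,0,0],[0,0,0.008,0],[0,0,0.008,0],[0,0,0,0],[0,0,0,0]])

```text
t: 8.45
eef_pos: [0.6569, 0.3204, 0.4497]
tool_rot: [-0.0, 0.695, 0.719, -0.001]
contact_force: [0.2, 0.6, -8.9]
gripper_width: 0.221
```

```bash
python3 - <<'E'
from h import *
delta([[.658,.32,.43]])
c=snap('side','s4')
f=c['frame'].copy(); print(ppose())
x0,y0=120,150; g=cv2.resize(f[y0:270,x0:270],None,fx=5,fy=5,interpolation=cv2.INTER_CUBIC)
cv2.imwrite('pics/v4.png',g)
E
```

```text
eef [0.6569 0.3204 0.4497] yaw tool y deg 1.95 t 8.45 F [ 0.2  0.6 -8.9] w 0.221
[0.658 0.32  0.43 ] ->tool [-0.0004  0.0011  0.0197]
(array([0.67508551, 0.32105381, 0.08357686]), array([0.99942762, 0.03382958, 0.        ]), array([-0.03382958,  0.99942762,  0.        ]))
```

View pics/v4.png

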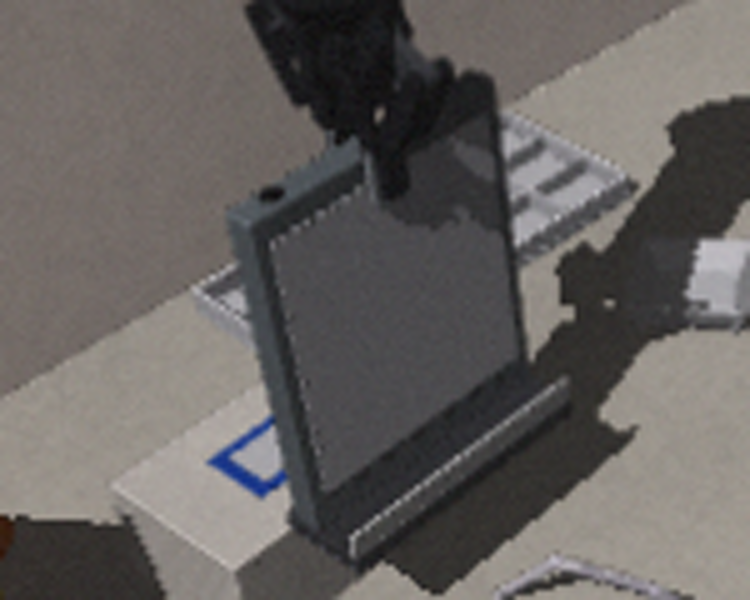

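>>> play_rows(commands=[[0,0,0.004,0],[0,0,0.004,0],[0,0,0.003,0],[0,0,0,0],[0,0,0,0]])

```text
t: 9.0
eef_pos: [0.6575, 0.3203, 0.4391]
tool_rot: [-0.0, 0.695, 0.719, -0.0]
contact_force: [0.3, 0.0, -8.5]
gripper_width: 0.223
```

>>> play_rows(commands=[[0,0,0.003,0],[0,0,0.002,0],[0,0,0,0]])

```text
t: 9.3
eef_pos: [0.6574, 0.3202, 0.4336]
tool_rot: [-0.0, 0.695, 0.719, -0.0]
contact_force: [-0.2, -0.9, -8.7]
gripper_width: 0.223
```

>>> play_rows(commands=[[0,0,0.002,0],[0,0,0,0]])

```text
t: 9.5
eef_pos: [0.6575, 0.3203, 0.4319]
tool_rot: [-0.0, 0.695, 0.719, -0.0]
contact_force: [-0.9, -0.0, -9.5]
gripper_width: 0.221
```

The foot has passed below the box top without touching, so the edge clearance is right. Next, find contact of the foot bar.

>>> play_rows(commands=[[0,0,0.0015,0],[0,0,0,0]])

```text
t: 9.7
eef_pos: [0.6575, 0.3203, 0.4305]
tool_rot: [-0.0, 0.695, 0.719, -0.0]
contact_force: [0.8, -0.6, -8.7]
gripper_width: 0.223
```

>>> play_rows(commands=[[0,0,0.0015,0],[0,0,0,0]])

```text
t: 9.9
eef_pos: [0.6575, 0.3205, 0.4298]
tool_rot: [0.0, 0.695, 0.719, 0.0]
contact_force: [-0.7, -0.3, -5.1]
gripper_width: 0.226
```

>>> play_rows(commands=[[0,0,0.0015,0],[0,0,0,0]])

```text
t: 10.1
eef_pos: [0.6574, 0.3207, 0.4297]
tool_rot: [0.0, 0.695, 0.719, 0.001]
contact_force: [-3.1, -1.5, 4.8]
gripper_width: 0.227
```

Contact at TCP z 0.4298, as predicted, now pressing about 13 N. Roll the leg: draw the panel back (-tool y) along the leg's arc.

>>> play_rows(commands=[[0,-0.004,0,0],[0,-0.004,0.0002,0],[0,-0.004,0.0004,0]])

```text
t: 10.4
eef_pos: [0.6457, 0.3202, 0.429]
tool_rot: [0.001, 0.695, 0.719, 0.002]
contact_force: [-0.1, -1.5, 6.5]
gripper_width: 0.226
```

```bash
python3 - <<'E'
from h import *
delta([[.6574,.3205,.4297]])
c=snap('side','s5'); t=snap('top','t5')
x0,y0=120,150; g=cv2.resize(c['frame'][y0:270,x0:270],None,fx=5,fy=5,interpolation=cv2.INTER_CUBIC)
cv2.imwrite('pics/v5.png',g)
E
```

```text
eef [0.6457 0.3202 0.429 ] yaw tool y deg 1.9 t 10.4 F [-0.1 -1.5  6.5] w 0.226
[0.6574 0.3205 0.4297] ->tool [-0.0001  0.0117 -0.0007]
```

View pics/v5.png

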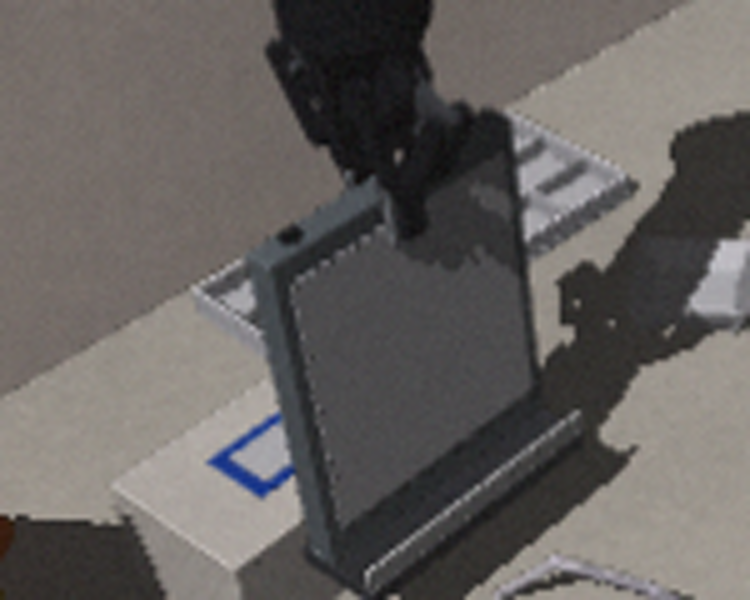

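The box hasn't moved (label corner still at (210,460)), the normal force remains and Fx is about 0. That means the bar sticks and the leg is rolling. Continue along the arc.

>>> play_rows(commands=[[0,-0.005,0.0007,0],[0,-0.005,0.0009,0],[0,-0.005,0.0012,0],[0,0,0,0]])

```text
t: 10.9
eef_pos: [0.6294, 0.3201, 0.4266]
tool_rot: [0.0, 0.695, 0.719, 0.001]
contact_force: [-4.0, -1.9, 10.7]
gripper_width: 0.227
```

>>> play_rows(commands=[[0,-0.005,0.0013,0],[0,-0.005,0.0014,0],[0,-0.005,0.0016,0],[0,0,0,0]])

```text
t: 11.3
eef_pos: [0.6135, 0.3199, 0.4221]
tool_rot: [-0.0, 0.695, 0.719, -0.0]
contact_force: [-7.2, -2.0, 12.7]
gripper_width: 0.222
```

Force and height follow the arc (dx 44 mm, dz 7.6 mm, θ ≈ 0.37).

>>> play_rows(commands=[[0,-0.005,0.0015,0],[0,-0.005,0.0017,0],[0,-0.005,0.002,0],[0,0,0,0]])

```text
t: 11.7
eef_pos: [0.5977, 0.3193, 0.4152]
tool_rot: [-0.001, 0.694, 0.72, -0.002]
contact_force: [-8.9, -2.5, 7.9]
gripper_width: 0.226
```

>>> play_rows(commands=[[0,-0.005,0.0022,0],[0,-0.005,0.0024,0],[0,-0.005,0.0026,0],[0,0,0,0]])

```text
t: 12.1
eef_pos: [0.5851, 0.317, 0.4066]
tool_rot: [0.0, 0.695, 0.719, -0.001]
contact_force: [-0.4, -1.5, -4.6]
gripper_width: 0.22
```

```bash
python3 - <<'E'
from h import *
delta([[.6574,.3205,.4297]])
c=snap('side','s6'); t=snap('top','t6')
a=cv2.resize(c['frame'][120:300,100:280],None,fx=2.7,fy=2.7,interpolation=cv2.INTER_CUBIC)
b=cv2.resize(t['frame'][130:230,180:280],None,fx=3,fy=3,interpolation=cv2.INTER_CUBIC)
o=np.zeros((500,800,3),np.uint8); o[:a.shape[0],:a.shape[1]]=a;  o[:300,490:790]=b; cv2.imwrite('pics/v6.png',o)
E
```

```text
eef [0.5851 0.317  0.4066] yaw tool y deg 1.9 t 12.1 F [-0.4 -1.5 -4.6] w 0.22
[0.6574 0.3205 0.4297] ->tool [ 0.0011  0.0724 -0.0232]
```

View pics/v6.png

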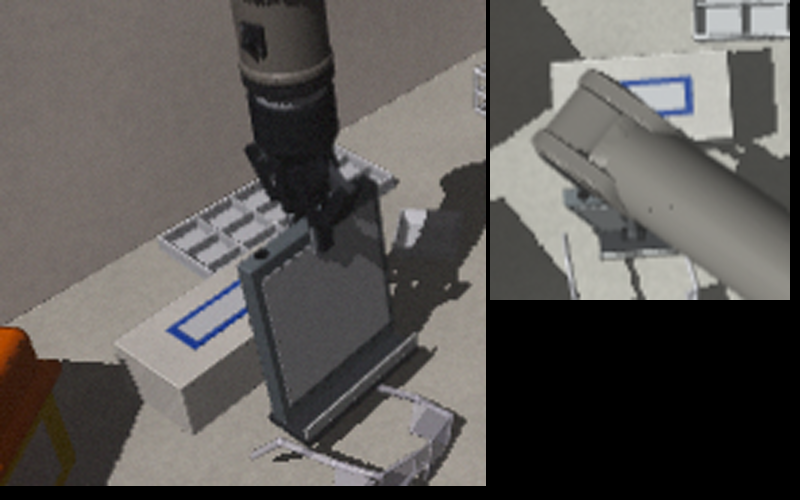

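By the geometry (dx 72, dz 23 mm) θ ≈ 0.62, past over-centre, and the force has dropped. Raise away from the goggles and box.

>>> play_rows(commands=[[0,0,-0.01,0],[0,0,-0.02,0],[0,0,-0.02,0],[0,0,-0.01,0],[0,0,0,0]])

```text
t: 12.7
eef_pos: [0.5855, 0.3187, 0.469]
tool_rot: [-0.0, 0.695, 0.719, 0.001]
contact_force: [0.3, 1.5, -8.6]
gripper_width: 0.224
```

```bash
python3 - <<'E'
from h import *
delta([[.6574,.3205,.4297]])
c=snap('side','s7'); t=snap('top','t7'); t0=load('top0')
a=cv2.resize(c['frame'][120:340,100:320],None,fx=2.25,fy=2.25,interpolation=cv2.INTER_CUBIC)
b=cv2.resize(t['frame'][130:260,180:310],None,fx=2.2,fy=2.2,interpolation=cv2.INTER_CUBIC)
b0=cv2.resize(t0['frame'][130:260,180:310],None,fx=2.2,fy=2.2,interpolation=cv2.INTER_CUBIC)
o=np.zeros((590,800,3),np.uint8); o[:a.shape[0],:a.shape[1]]=a;  o[:286,500:786]=b;o[290:576,500:786]=b0; cv2.imwrite('pics/v7.png',o)
E
```

```text
eef [0.5855 0.3187 0.469 ] yaw tool y deg 1.94 t 12.7 F [ 0.3  1.5 -8.6] w 0.224
[0.6574 0.3205 0.4297] ->tool [-0.0007  0.0719  0.0394]
```

View pics/v7.png

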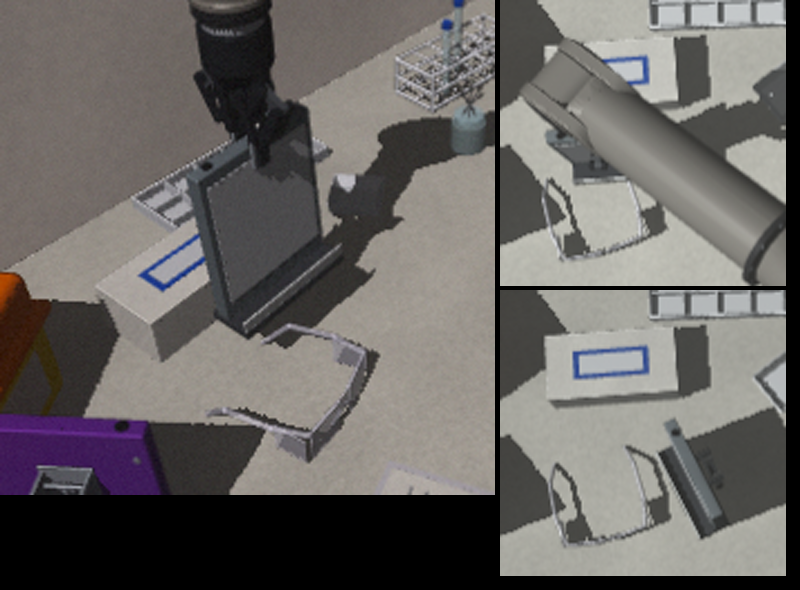

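The goggles may have shifted a little; measure.

```bash
python3 - <<'E'
from h import *
o=[]
for n in('side0','s4','s7'):
    c=load(n); g=cv2.resize(c['frame'][245:335,185:275],None,fx=2.9,fy=2.9,interpolation=cv2.INTER_CUBIC); o.append(g)
p=[]
for n in('top0','t3','t7'):
    c=load(n); g=cv2.resize(c['frame'][190:255,193:258],(261,261),interpolation=cv2.INTER_CUBIC); p.append(g)
cv2.imwrite('pics/gog.png',np.vstack([np.hstack(o),np.hstack(p)]))
E
```

```text
(no output)
```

View pics/gog.png

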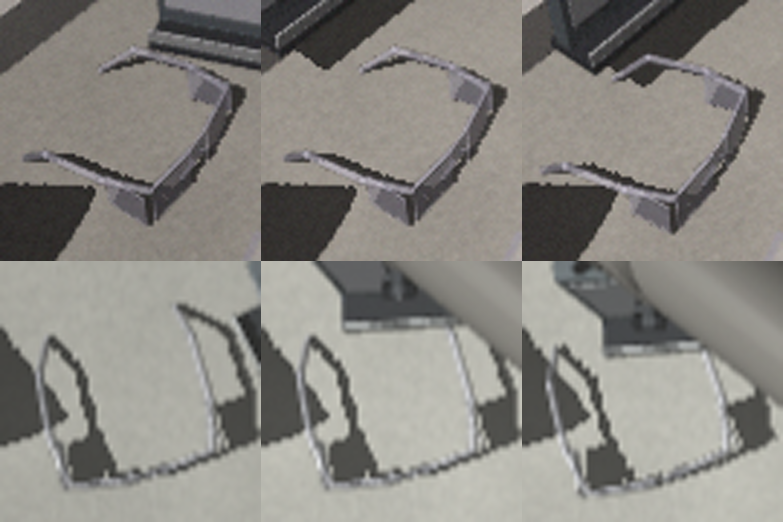

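The goggles were nudged by roughly 6–10 mm, against a 30 mm limit, and away from the panel's home spot. I'll keep clear of them from here. Turn back, up high.

>>> play_rows(commands=[[0,0,0,2],[0,0,0,4.2],[0,0,0,4.2],[0,0,0,4.2],[0,0,0,4.2],[0,0,0,4.2],[0,0,0,4.2],[0,0,0,4.2],[0,0,0,4.2],[0,0,0,4.2],[0,0,0,4.2],[0,0,0,4.2],[0,0,0,4.2],[0,0,0,4.2],[0,0,0,4.2],[0,0,0,4.2],[0,0,0,2],[0,0,0,0]])

```text
t: 14.6
eef_pos: [0.5852, 0.3179, 0.4658]
tool_rot: [0.0, 0.976, 0.216, -0.001]
contact_force: [0.2, -0.3, -9.0]
gripper_width: 0.227
```

```bash
python3 - <<'E'
from h import *
delta([[.5296,.1895,.469],[.5296,.1895,.3667]])
c=snap('side','s8'); t=snap('top','t8')
a=cv2.resize(c['frame'][120:340,120:340],None,fx=2.25,fy=2.25,interpolation=cv2.INTER_CUBIC)
b=cv2.resize(t['frame'][130:260,200:330],None,fx=2.2,fy=2.2,interpolation=cv2.INTER_CUBIC)
o=np.zeros((500,800,3),np.uint8); o[:a.shape[0],:a.shape[1]]=a;  o[:286,500:786]=b; cv2.imwrite('pics/v8.png',o)
E
```

```text
eef [0.5852 0.3179 0.4658] yaw tool y deg -65.07 t 14.6 F [ 0.2 -0.3 -9. ] w 0.227
[0.5296 0.1895 0.469 ] ->tool [-0.1045  0.093  -0.0028]
[0.5296 0.1895 0.3667] ->tool [-0.1043  0.093   0.0995]
```

View pics/v8.png

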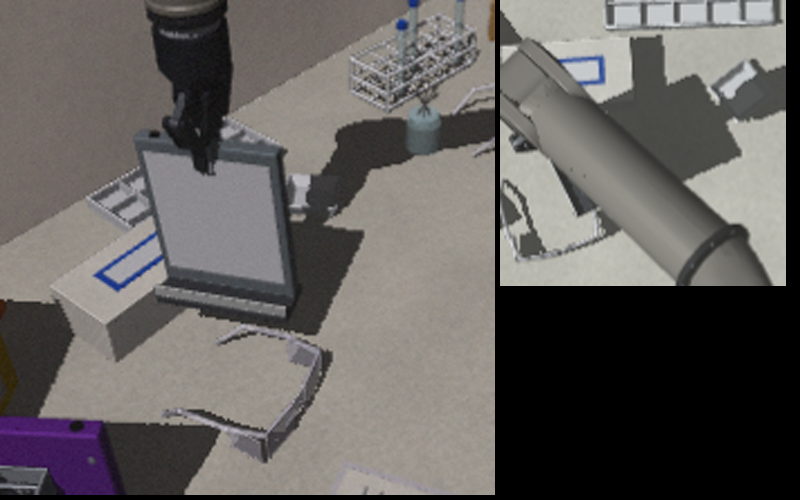

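>>> play_rows(commands=[[-0.007,0.007,0,0],[-0.015,0.015,0,0],[-0.022,0.021,0,0],[-0.022,0.021,0,0],[-0.022,0.021,0,0],[-0.0115,0.011,0,0],[-0.005,0.005,0,0],[0,0,0,0]])

```text
t: 15.5
eef_pos: [0.5332, 0.1816, 0.4679]
tool_rot: [0.0, 0.977, 0.215, 0.0]
contact_force: [-0.4, 0.4, -7.3]
gripper_width: 0.223
```

```bash
python3 - <<'E'
from h import *
delta([[.5296,.1895,.3667]])
c=snap('side','s9'); t=snap('top','t9')
a=cv2.resize(c['frame'][120:340,120:340],None,fx=2.25,fy=2.25,interpolation=cv2.INTER_CUBIC)
b=cv2.resize(t['frame'][130:260,200:330],None,fx=2.2,fy=2.2,interpolation=cv2.INTER_CUBIC)
o=np.zeros((500,800,3),np.uint8); o[:a.shape[0],:a.shape[1]]=a;  o[:286,500:786]=b; cv2.imwrite('pics/v9.png',o)
P=cloud(t); P[t['depth']==0]=np.nan
# leg points: panel frame
org,x,y=ppose(); d=P-org; px=d@x; py=d@y; pz=d[...,2]
m=(px>.03)&(px<.16)&(abs(py)<.05)&(pz>.03)&(pz<.16); 
q=np.c_[px[m],py[m],pz[m]]; print(len(q)); print(q[::max(1,len(q)//12)].round(3)); print(np.argwhere(m).min(0) if m.any() else'',np.argwhere(m).max(0) if m.any() else '')
E
```

```text
eef [0.5332 0.1816 0.4679] yaw tool y deg -65.14 t 15.5 F [-0.4  0.4 -7.3] w 0.223
[0.5296 0.1895 0.3667] ->tool [-0.     -0.0087  0.1012]
0
[]
```

View pics/v9.png

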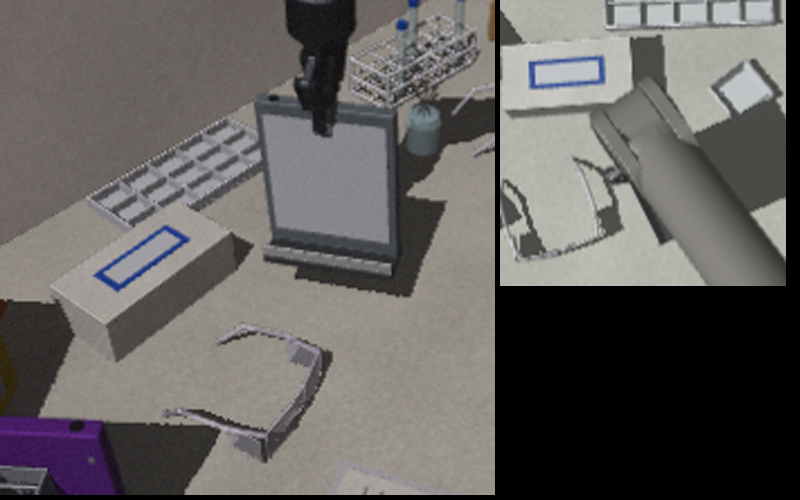

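Home position is clear. The leg is hidden from both cameras by the arm, so set the panel down gently and release before looking.

>>> play_rows(commands=[[0,0,0.01,0],[0,0,0.02,0],[0,0,0.02,0],[0,0,0.02,0],[0,0,0.015,0],[0,0,0.008,0],[0,0,0.004,0],[0,0,0.002,0],[0,0,0,0]])

```text
t: 16.5
eef_pos: [0.5337, 0.1827, 0.3698]
tool_rot: [-0.0, 0.976, 0.216, 0.001]
contact_force: [1.0, 0.3, -8.2]
gripper_width: 0.229
```

>>> play_rows(commands=[[0,0,0.0015,0],[0,0,0,0]])

```text
t: 16.7
eef_pos: [0.5338, 0.1826, 0.3694]
tool_rot: [0.0, 0.977, 0.215, 0.002]
contact_force: [-4.7, -3.2, 4.9]
gripper_width: 0.223
```

Bench contact at TCP z 0.3694. Ease off, then release.

>>> play_rows(commands=[[0,0,-0.001,0],[0,0,0,0]])

```text
t: 16.9
eef_pos: [0.5337, 0.1824, 0.3694]
tool_rot: [-0.0, 0.976, 0.216, 0.001]
contact_force: [-3.6, -2.9, 4.1]
gripper_width: 0.227
```

>>> play_rows(commands=[[0,0,0,0],[0,0,0,0],[0,0,0,0],[0,0,0,0]], claw=0.035)

```text
t: 17.3
eef_pos: [0.5335, 0.1825, 0.3682]
tool_rot: [-0.0, 0.976, 0.216, 0.0]
contact_force: [-0.2, 0.4, -0.1]
gripper_width: 0.412
```

>>> play_rows(commands=[[0,0,-0.02,0],[0,0,-0.03,0],[0,0,-0.03,0],[0,0,0,0]], claw=0.06)

```text
t: 17.7
eef_pos: [0.5343, 0.1832, 0.4525]
tool_rot: [-0.001, 0.976, 0.216, 0.004]
contact_force: [1.4, 0.3, 0.1]
gripper_width: 0.704
```

```bash
python3 - <<'E'
from h import *
delta([[.5296,.1895,.3667]]); print(sensors.get_obs()['q'])
E
```

```text
eef [0.5343 0.1832 0.4525] yaw tool y deg -65.08 t 17.7 F [1.4 0.3 0.1] w 0.704
[0.5296 0.1895 0.3667] ->tool [-0.0023 -0.0077  0.0858]
[-0.03801766  0.29222465 -0.49416087  1.74276722  0.15238693  1.13655773
 -1.7136785 ]
```

>>> play_rows(commands=[[0,-0.02,-0.02,0],[0,-0.045,0,0],[0,-0.045,0,0],[0,-0.045,0,0],[0,-0.045,0,0],[0,0,0,0]])

```text
t: 18.3
eef_pos: [0.4443, 0.3699, 0.468]
tool_rot: [-0.002, 0.975, 0.221, -0.001]
contact_force: [-0.6, 0.2, 0.7]
gripper_width: 0.699
```

```bash
python3 - <<'E'
from h import *
delta([[.5296,.1895,.3667]])
t=snap('top','t10');c=snap('side','s10')
cv2.imwrite('pics/v10.png',np.hstack([cv2.resize(t['frame'][150:260,220:330],None,fx=5,fy=5,interpolation=cv2.INTER_CUBIC)[:,:550],cv2.resize(c['frame'][150:350,200:300],(250,550))]))
P=cloud(t);P[t['depth']==0]=np.nan
m=(P[...,0]>.42)&(P[...,0]<.68)&(P[...,1]>-.02)&(P[...,1]<.26)&(P[...,2]>.215)&(P[...,2]<.245)
q=P[m]; print(len(q),cv2.minAreaRect((q[:,:2]*1000).astype(np.float32)),q[:,2].mean())
E
```

```text
eef [0.4443 0.3699 0.468 ] yaw tool y deg -64.46 t 18.3 F [-0.6  0.2  0.7] w 0.699
[0.5296 0.1895 0.3667] ->tool [-0.0008  0.2     0.1004]
286 ((527.9849243164062, 177.6054229736328), (169.93661499023438, 19.978885650634766), 24.84665870666504) 0.22469005213538776
```

View pics/v10.png

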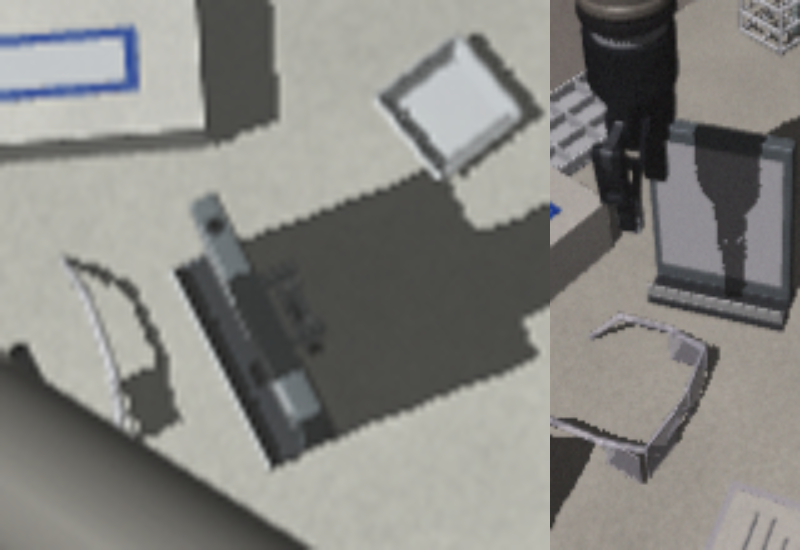

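```bash
python3 - <<'E'
from h import *
o=[]
for n in('top0','t10'):
    t=load(n); f=t['frame'][170:240,245:315].astype(float); g=np.clip((f-20)*3.2,0,255).astype(np.uint8)
    o.append(cv2.resize(g,(395,395),interpolation=cv2.INTER_CUBIC))
cv2.imwrite('pics/leg.png',np.hstack(o))
t=load('t10'); P=cloud(t); P[t['depth']==0]=np.nan
a=np.radians(-65); x=np.array([np.cos(a),np.sin(a),0]); y=np.array([-np.sin(a),np.cos(a),0]); org=np.array([.528,.1776,0])+.018*x
for n,og in(('top0',np.array([.5285,.19,0])+.018*x),('t10',org)):
    P=cloud(load(n)); d=P-og; px=d@x; py=d@y; m=(px>-.005)&(px<.15)&(abs(py)<.05)&(P[...,2]>.01)&(P[...,2]<.2)
    q=np.c_[px[m],py[m],P[...,2][m]]; print(n,len(q)); i=np.argsort(q[:,0]); print((q[i][::max(1,len(q)//25)]*1000).round())
E
```

```text
top0 140
[[ -5. -23. 178.]
 [ -5.  26. 174.]
 [ -1. -23. 167.]
 [ -0. -18.  12.]
 [  2.   1. 157.]
 [  4.  -5. 163.]
 [  5.  21. 175.]
 [  5.  15. 157.]
 [  7.  -5. 151.]
 [  9. -16. 143.]
 [ 10.  23. 167.]
 [ 11.  -3. 130.]
 [ 12. -11. 151.]
 [ 12. -25. 136.]
 [ 13. -18.  29.]
 [ 14.  10. 143.]
 [ 15. -11. 142.]
 [ 16. -20.  28.]
 [ 17.   7. 146.]
 [ 18. -14. 150.]
 [ 20.  22. 123.]
 [ 21. -24. 131.]
 [ 22.  18. 139.]
 [ 46.  15.  12.]
 [ 62.  46.  15.]
 [ 81. -11.  10.]
 [ 98. -11.  11.]
 [125. -25.  11.]]
t10 124
[[ -5. -26. 171.]
 [ -2.  20. 154.]
 [ -1. -25. 156.]
 [  2. -20. 163.]
 [  2.  21. 158.]
 [  3.  22. 172.]
 [  4.   0. 157.]
 [  5.   2. 164.]
 [  7.  21. 170.]
 [  7.  16. 149.]
 [  9. -17.  35.]
 [ 10.  14. 131.]
 [ 11. -17. 143.]
 [ 11.  -1. 142.]
 [ 12. -18.  30.]
 [ 13.  -5. 137.]
 [ 13. -24.  10.]
 [ 14.  13. 144.]
 [ 14.  21. 170.]
 [ 15. -25. 154.]
 [ 16.  -6. 135.]
 [ 16. -18.  49.]
 [ 17.   5. 138.]
 [ 19.  15. 146.]
 [ 19. -20.  20.]
 [ 29.  16.  11.]
 [ 45. -45.  11.]
 [ 70.  21.  12.]
 [ 93.  -9.  14.]
 [108. -47.  13.]
 [141.  -7.  16.]]
```

View pics/leg.png

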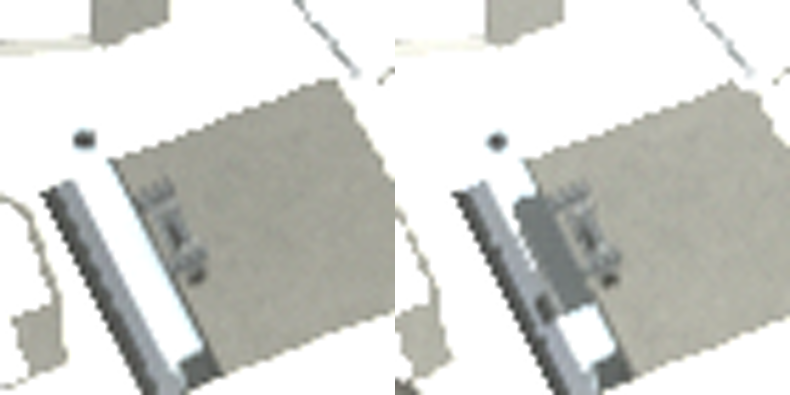

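The leg is folded again: the back looks the same as at the start, with nothing at panel x ≈ 117. The panel rocked in the grip under the load, so the leg never passed 0.5. I'll retry with a 120 N grip, a lower press force and a longer stroke. I'll use the box's near-right corner with the panel heading about 48°, so the stroke runs over free bench away from the goggles and the boat.

```bash
python3 - <<'E'
from h import *
delta([[.528,.178,.468],[.528,.178,.357]])
t=load('t10'); cv2.imwrite('pics/corner.png',cv2.resize(t['frame'][140:200,220:320],None,fx=8,fy=8,interpolation=cv2.INTER_CUBIC))
print(ray(t,[(233,201.6)],.04), ray(t,[(295.6,170),(309,186)],.025))
E
```

```text
eef [0.4483 0.3647 0.4675] yaw tool y deg -64.91 t 18.4 F [ 0.1 -1.1 -0.3] w 0.702
[0.528 0.178 0.468] ->tool [-0.007   0.2029 -0.0005]
[0.528 0.178 0.357] ->tool [-0.0069  0.2029  0.1105]
[[0.59586328 0.32666944 0.04      ]] [[0.71382236 0.08494209 0.025     ]
 [0.64941951 0.03578684 0.025     ]]
```

View pics/corner.png

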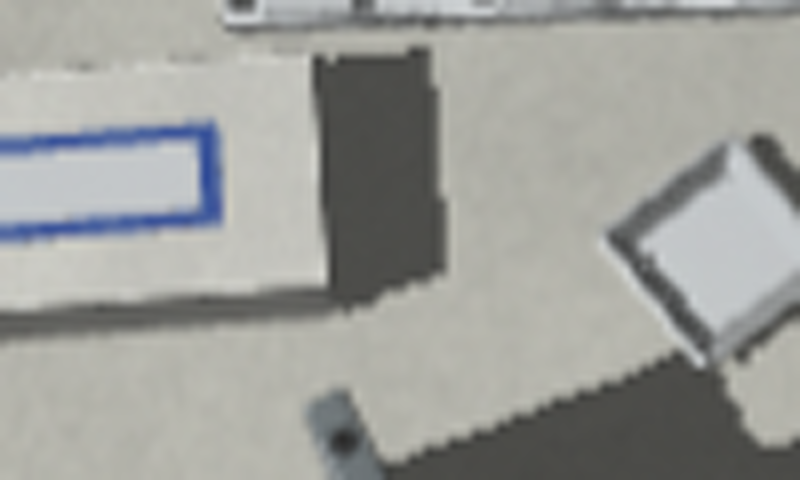

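>>> play_rows(commands=[[-0.007,0.045,0,0],[0,0.045,0,0],[0,0.045,0,0],[0,0.045,0,0],[0,0.023,0,0],[0,0,0,0]])

```text
t: 19.0
eef_pos: [0.5306, 0.17, 0.4674]
tool_rot: [0.001, 0.978, 0.21, -0.0]
contact_force: [0.4, 0.8, -1.1]
gripper_width: 0.705
```

```bash
python3 - <<'E'
from h import *
delta([[.528,.178,.357]])
E
```

```text
eef [0.5306 0.17   0.4674] yaw tool y deg -65.7 t 19.0 F [ 0.4  0.8 -1.1] w 0.705
[0.528 0.178 0.357] ->tool [ 0.001  -0.0086  0.1103]
```

>>> play_rows(commands=[[0.001,-0.007,0.01,0],[0,0,0.035,0],[0,0,0.035,0],[0,0,0.03,0],[0,0,0,0]], claw=0.07)

```text
t: 19.5
eef_pos: [0.5238, 0.184, 0.3536]
tool_rot: [0.0, 0.976, 0.217, -0.004]
contact_force: [-0.8, 0.4, 1.1]
gripper_width: 0.818
```

>>> play_rows(commands=[[0,0,0,0],[0,0,0,0],[0,0,0,0],[0,0,0,0],[0,0,0,0],[0,0,0,0]], claw=0.01, force=120)

```text
t: 20.1
eef_pos: [0.5271, 0.1831, 0.3596]
tool_rot: [0.0, 0.977, 0.215, 0.002]
contact_force: [2.2, -2.2, 5.6]
gripper_width: 0.22
```

```bash
python3 - <<'E'
from h import *
delta([[.528,.178,.46],[.60,.12,.46]])
E
```

```text
eef [0.5271 0.1831 0.3596] yaw tool y deg -65.14 t 20.1 F [ 2.2 -2.2  5.6] w 0.22
[0.528 0.178 0.46 ] ->tool [-0.001   0.0052 -0.1004]
[0.6  0.12 0.46] ->tool [ 0.0399  0.088  -0.1001]
```

>>> play_rows(commands=[[0,0,-0.005,0],[0,0,-0.015,0],[0,0,-0.025,0],[0,0,-0.03,0],[0,0,-0.02,0],[0,0,-0.005,0],[0.01,0.02,0,0],[0.015,0.033,0,0],[0.01,0.022,0,0],[0,0,0,-3],[0,0,0,-6],[0,0,0,-6],[0,0,0,-6],[0,0,0,-6],[0,0,0,-6],[0,0,0,-6],[0,0,0,-6],[0,0,0,-6],[0,0,0,-6],[0,0,0,-6]])

```text
t: 22.1
eef_pos: [0.5888, 0.1299, 0.4564]
tool_rot: [-0.001, 0.718, 0.696, -0.002]
contact_force: [-0.3, 0.1, -8.6]
gripper_width: 0.218
```

>>> play_rows(commands=[[0,0,0,-6],[0,0,0,-6],[0,0,0,-6],[0,0,0,-6],[0,0,0,-6],[0,0,0,-6],[0,0,0,-6],[0,0,0,-4],[0,0,0,0]])

```text
t: 23.0
eef_pos: [0.589, 0.1298, 0.4565]
tool_rot: [-0.001, 0.391, 0.92, -0.001]
contact_force: [-0.5, 0.5, -8.4]
gripper_width: 0.216
```

```bash
sed -i 's/^TZ0=.*/TZ0=.3596/' h.py; python3 - <<'E'
from h import *
a=np.radians(44); x=np.array([np.cos(a),np.sin(a),0]); co=np.array([.684,.217,0])
g=co-.021*x; g1=g.copy(); g1[2]=.3596+.078; print('corner at px=3 =>TCP',g)
delta([g1]); print(ppose()); print(sensors.get_obs()['q'].round(2))
c=snap('side','s11'); 
cv2.imwrite('pics/v11.png',cv2.resize(c['frame'][120:320,130:330],None,fx=3,fy=3,interpolation=cv2.INTER_CUBIC))
E
```

```text
corner at px=3 =>TCP [0.66889386 0.20241217 0.        ]
eef [0.589  0.1298 0.4565] yaw tool y deg 43.96 t 23.0 F [-0.5  0.5 -8.4] w 0.216
[0.66889386 0.20241217 0.4376    ] ->tool [-0.0032  0.108   0.0186]
(array([0.60195658, 0.14225769, 0.09690786]), array([0.71984512, 0.69413472, 0.        ]), array([-0.69413472,  0.71984512,  0.        ]))
[ 0.29  0.43 -0.82  1.63  0.33  1.23  0.17]
```

View pics/v11.png

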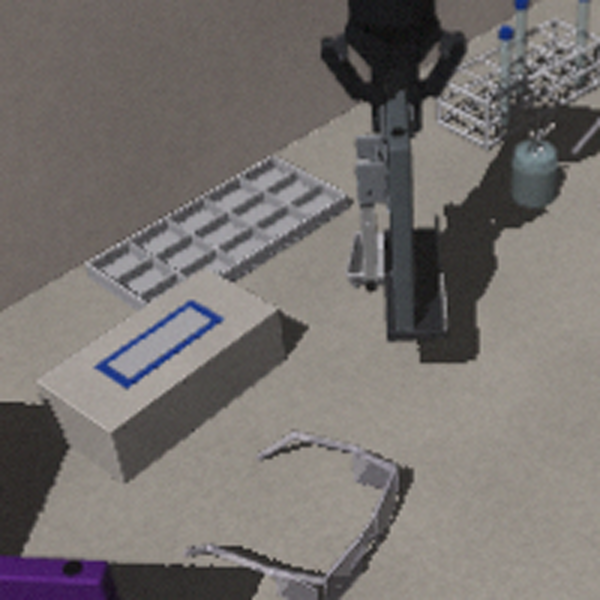

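The side camera now sees the panel edge-on: ears at (370,175), folded leg and foot bar at (372,285). I can watch the leg from here. Move to the box corner.

>>> play_rows(commands=[[0,0.01,0,0],[-0.003,0.025,0,0],[0,0.03,0.004,0],[0,0.028,0.008,0],[0,0.012,0.006,0],[0,0.003,0,0],[0,0,0,0]])

```text
t: 23.75
eef_pos: [0.6694, 0.2031, 0.4394]
tool_rot: [-0.001, 0.391, 0.92, -0.001]
contact_force: [-0.0, -0.8, -8.4]
gripper_width: 0.221
```

```bash
python3 - <<'E'
from h import *
delta([[.6689,.2024,.4232]]); print(ppose())
c=snap('side','s12'); f=c['frame']
x0,y0=180,130; g=cv2.resize(f[y0:y0+120,x0:x0+120],None,fx=5,fy=5,interpolation=cv2.INTER_CUBIC)
W=pw([(0,85,0),(-60,85,0),(-8,85,225),(-28,85,225),(14,22,18),(14,22,12),(22,25,170),(22,25,124)])
for p in proj(c,W): cv2.circle(g,(int((p[0]-x0+.5)*5),int((p[1]-y0+.5)*5)),3,(0,0,255),-1)
p=proj(c,[(.684,.217,.0755)])[0]; cv2.circle(g,(int((p[0]-x0+.5)*5),int((p[1]-y0+.5)*5)),3,(0,255,0),-1)
cv2.imwrite('pics/v12.png',g)
E
```

```text
eef [0.6694 0.2031 0.4394] yaw tool y deg 43.91 t 23.75 F [-0.  -0.8 -8.4] w 0.221
[0.6689 0.2024 0.4232] ->tool [-0.0002 -0.0008  0.0162]
(array([0.68236173, 0.21561202, 0.07982919]), array([0.72045459, 0.69350211, 0.        ]), array([-0.69350211,  0.72045459,  0.        ]))
```

View pics/v12.png

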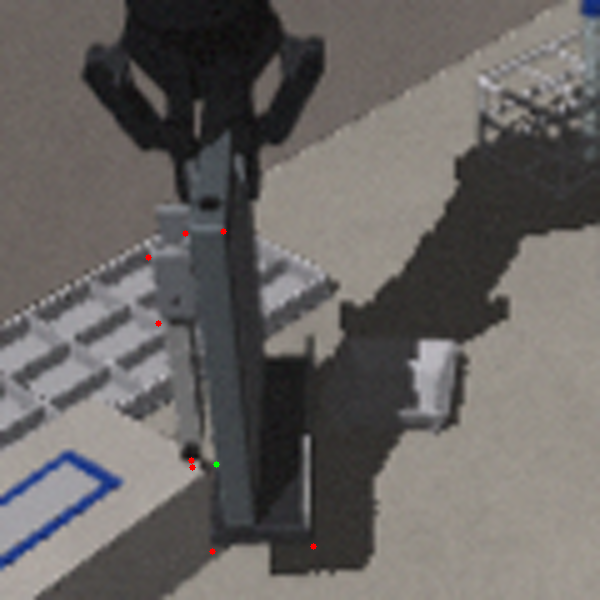

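Projection and picture agree within about 2–3 mm (the bar is seen at (191,453), predicted at (192,463)). Lower until the bar touches.

>>> play_rows(commands=[[0,0,0.004,0],[0,0,0.005,0],[0,0,0.004,0],[0,0,0.002,0],[0,0,0,0]])

```text
t: 24.3
eef_pos: [0.6693, 0.2026, 0.4246]
tool_rot: [-0.0, 0.392, 0.92, -0.0]
contact_force: [-0.7, -0.2, -8.4]
gripper_width: 0.217
```

>>> play_rows(commands=[[0,0,0.0015,0],[0,0,0,0]])

```text
t: 24.5
eef_pos: [0.6694, 0.2029, 0.4236]
tool_rot: [-0.0, 0.391, 0.92, 0.0]
contact_force: [0.2, -0.8, -9.1]
gripper_width: 0.216
```

>>> play_rows(commands=[[0,0,0.0015,0],[0,0,0,0]])

```text
t: 24.7
eef_pos: [0.6694, 0.2029, 0.4221]
tool_rot: [0.0, 0.391, 0.92, 0.0]
contact_force: [-0.5, -0.4, -8.0]
gripper_width: 0.224
```

>>> play_rows(commands=[[0,0,0.0015,0],[0,0,0,0]])

```text
t: 24.9
eef_pos: [0.6695, 0.203, 0.4218]
tool_rot: [0.0, 0.392, 0.92, 0.0]
contact_force: [-1.6, -1.0, -1.0]
gripper_width: 0.219
```

>>> play_rows(commands=[[0,0,0.001,0],[0,0,0,0]])

```text
t: 25.1
eef_pos: [0.6694, 0.2031, 0.4217]
tool_rot: [0.001, 0.392, 0.92, 0.001]
contact_force: [-3.7, -2.2, 5.8]
gripper_width: 0.216
```

>>> play_rows(commands=[[0,-0.005,0,0],[0,-0.005,0,0],[0,0,0,0]])

```text
t: 25.4
eef_pos: [0.6622, 0.1959, 0.4211]
tool_rot: [0.001, 0.392, 0.92, 0.001]
contact_force: [-1.2, 0.5, 5.0]
gripper_width: 0.215
```

>>> play_rows(commands=[[0,-0.005,0.0004,0],[0,-0.005,0.0008,0],[0,0,0,0]])

```text
t: 25.7
eef_pos: [0.6547, 0.1887, 0.4198]
tool_rot: [0.001, 0.392, 0.92, 0.0]
contact_force: [-1.7, -0.0, 6.8]
gripper_width: 0.222
```

```bash
python3 - <<'E'
from h import *
delta([[.6694,.203,.4218]])
c=snap('side','s13'); f=c['frame']
x0,y0=180,130; g=cv2.resize(f[y0:y0+120,x0:x0+120],None,fx=5,fy=5,interpolation=cv2.INTER_CUBIC)
cv2.imwrite('pics/v13.png',g)
E
```

```text
eef [0.6547 0.1887 0.4198] yaw tool y deg 43.89 t 25.7 F [-1.7 -0.   6.8] w 0.222
[0.6694 0.203  0.4218] ->tool [ 0.0002  0.0205 -0.002 ]
```

View pics/v13.png

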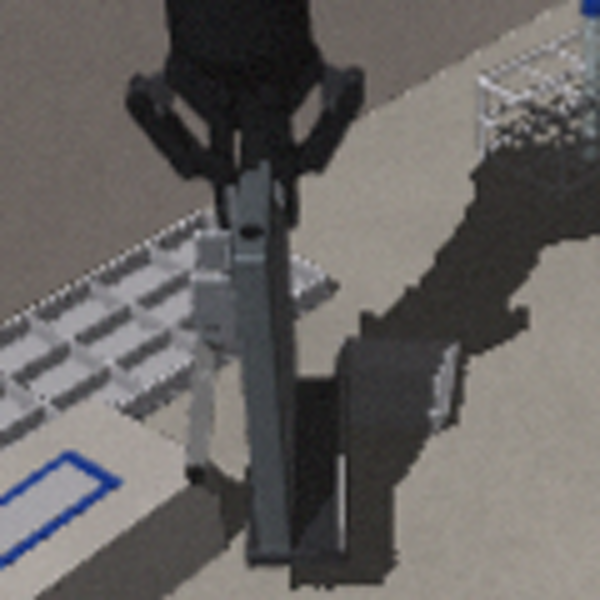

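The leg is visibly swinging out, with the bar on the box corner at (196,474). Continue with a little less descent than the arc, to cut the force.

>>> play_rows(commands=[[0,-0.005,0.0006,0],[0,-0.005,0.001,0],[0,0,0,0]])

```text
t: 26.05
eef_pos: [0.6472, 0.1813, 0.4176]
tool_rot: [0.0, 0.392, 0.92, -0.001]
contact_force: [-2.0, -2.2, 7.2]
gripper_width: 0.222
```

>>> play_rows(commands=[[0,-0.005,0.0012,0],[0,-0.005,0.0016,0],[0,0,0,0]])

```text
t: 26.35
eef_pos: [0.6398, 0.174, 0.4144]
tool_rot: [-0.0, 0.392, 0.92, -0.001]
contact_force: [-4.4, -3.0, 7.0]
gripper_width: 0.216
```

>>> play_rows(commands=[[0,-0.005,0.0018,0],[0,-0.005,0.0021,0],[0,0,0,0]])

```text
t: 26.65
eef_pos: [0.6322, 0.1666, 0.4101]
tool_rot: [-0.001, 0.392, 0.92, -0.002]
contact_force: [-6.2, -5.2, 8.6]
gripper_width: 0.217
```

```bash
python3 - <<'E'
from h import *
delta([[.6694,.203,.4218]])
c=snap('side','s14'); f=c['frame']
x0,y0=180,130; g=cv2.resize(f[y0:y0+120,x0:x0+120],None,fx=5,fy=5,interpolation=cv2.INTER_CUBIC)
cv2.imwrite('pics/v14.png',g)
E
```

```text
eef [0.6322 0.1666 0.4101] yaw tool y deg 43.86 t 26.65 F [-6.2 -5.2  8.6] w 0.217
[0.6694 0.203  0.4218] ->tool [ 0.0005  0.0519 -0.0119]
```

View pics/v14.png

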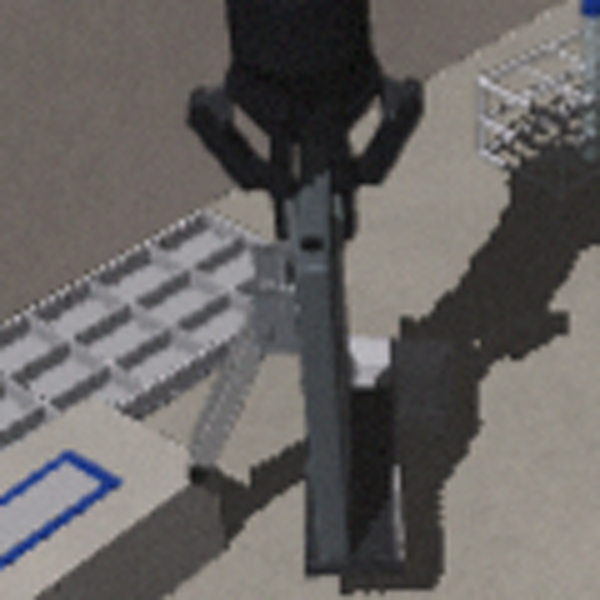

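θ ≈ 0.42, the bar is stuck at (200,474) and the panel is clear of the boat and goggles. Carry on well past 0.5.

>>> play_rows(commands=[[0,-0.005,0.0022,0],[0,-0.005,0.0026,0],[0,0,0,0]])

```text
t: 27.0
eef_pos: [0.6246, 0.1592, 0.4046]
tool_rot: [-0.001, 0.392, 0.92, -0.003]
contact_force: [-7.4, -5.5, 7.7]
gripper_width: 0.219
```

>>> play_rows(commands=[[0,-0.005,0.0028,0],[0,-0.005,0.003,0],[0,0,0,0]])

```text
t: 27.3
eef_pos: [0.6179, 0.1525, 0.3971]
tool_rot: [-0.001, 0.392, 0.92, -0.002]
contact_force: [-0.0, -0.5, -9.2]
gripper_width: 0.216
```

>>> play_rows(commands=[[0,-0.005,0.0034,0],[0,-0.005,0.0036,0],[0,0,0,0]])

```text
t: 27.6
eef_pos: [0.611, 0.1465, 0.3909]
tool_rot: [-0.001, 0.392, 0.92, -0.001]
contact_force: [-0.0, -1.0, -8.9]
gripper_width: 0.218
```

```bash
python3 - <<'E'
from h import *
delta([[.6694,.203,.4218]])
c=snap('side','s15'); f=c['frame']
x0,y0=180,130; g=cv2.resize(f[y0:y0+120,x0:x0+120],None,fx=5,fy=5,interpolation=cv2.INTER_CUBIC)
cv2.imwrite('pics/v15.png',g)
E
```

```text
eef [0.611  0.1465 0.3909] yaw tool y deg 43.9 t 27.6 F [-0.  -1.  -8.9] w 0.218
[0.6694 0.203  0.4218] ->tool [ 0.0003  0.0811 -0.0311]
```

View pics/v15.png

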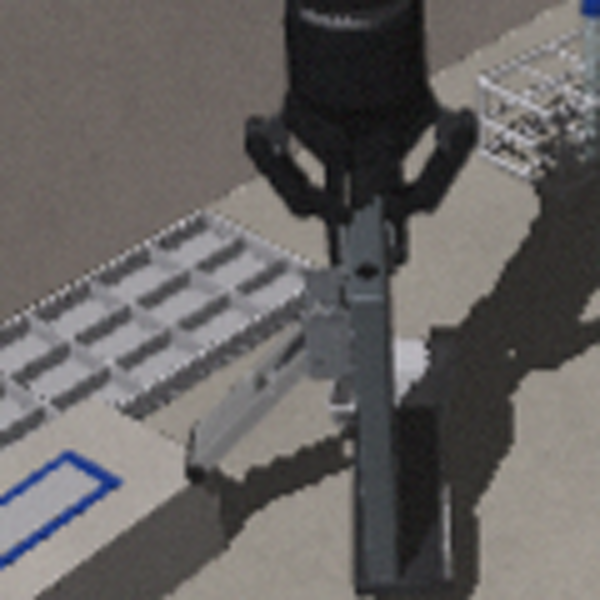

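The contact force vanished between θ 0.5 and 0.6 and the leg now stands out on its own: it snapped open. Raise and check.

>>> play_rows(commands=[[0,0,-0.01,0],[0,-0.005,-0.02,0],[0,-0.01,-0.025,0],[0,-0.005,-0.015,0],[0,0,0,0]])

```text
t: 28.15
eef_pos: [0.5977, 0.1339, 0.4658]
tool_rot: [0.002, 0.392, 0.92, 0.002]
contact_force: [0.4, 0.2, -9.0]
gripper_width: 0.22
```

```bash
python3 - <<'E'
from h import *
delta([[.5296,.1895,.46]])
c=snap('side','s16'); f=c['frame']
x0,y0=180,110; g=cv2.resize(f[y0:y0+120,x0:x0+120],None,fx=5,fy=5,interpolation=cv2.INTER_CUBIC)
th=1.0
for th,col in((1.0,(0,0,255)),(.8,(0,255,255))):
    W=pw([(14,22,140),(14+122*np.sin(th),22,140-122*np.cos(th))])+[0,0,.0025]
    for p in proj(c,W): cv2.circle(g,(int((p[0]-x0+.5)*5),int((p[1]-y0+.5)*5)),3,col,-1)
cv2.imwrite('pics/v16.png',g)
E
```

```text
eef [0.5977 0.1339 0.4658] yaw tool y deg 43.89 t 28.15 F [ 0.4  0.2 -9. ] w 0.22
[0.5296 0.1895 0.46  ] ->tool [ 0.0873 -0.0105  0.0055]
```

View pics/v16.png

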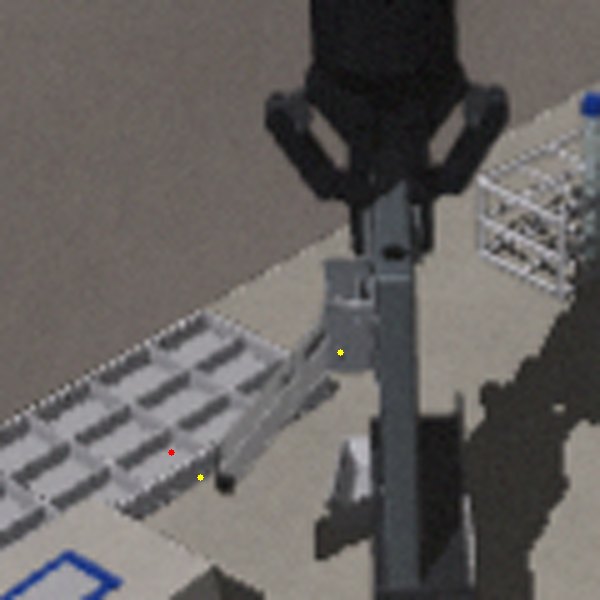

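The bar is seen at (225,483), which fits θ ≈ 0.65 and is not fully open. I need to see whether it is still moving.

>>> play_rows(commands=[[0,0,0,0],[0,0,0,0]])

```text
t: 28.4
eef_pos: [0.5973, 0.1336, 0.4611]
tool_rot: [-0.001, 0.391, 0.92, -0.0]
contact_force: [0.4, 1.1, -8.7]
gripper_width: 0.216
```

```bash
cat > leg.py <<'E'
from h import *
import sys
def show(n):
    c=snap('side',n); f=c['frame']
    x0,y0=180,110; g=cv2.resize(f[y0:y0+120,x0:x0+120],None,fx=5,fy=5,interpolation=cv2.INTER_CUBIC)
    cv2.imwrite('pics/v_'+n+'.png',g)
    for th in np.arange(0,1.05,.1): print(round(th,1),((proj(c,pw([(14+122*np.sin(th),22,140-122*np.cos(th))])+[0,0,.0025])[0]-[x0,y0]+.5)*5).round(), end=' ')
show(sys.argv[1])
E
python3 leg.py s17
```

```text
0.0 [353. 523.] 0.1 [333. 523.] 0.2 [313. 522.] 0.3 [293. 519.] 0.4 [273. 514.] 0.5 [254. 508.] 0.6 [236. 501.] 0.7 [218. 492.] 0.8 [202. 481.] 0.9 [187. 470.] 1.0 [173. 457.]
```

View pics/v_s17.png

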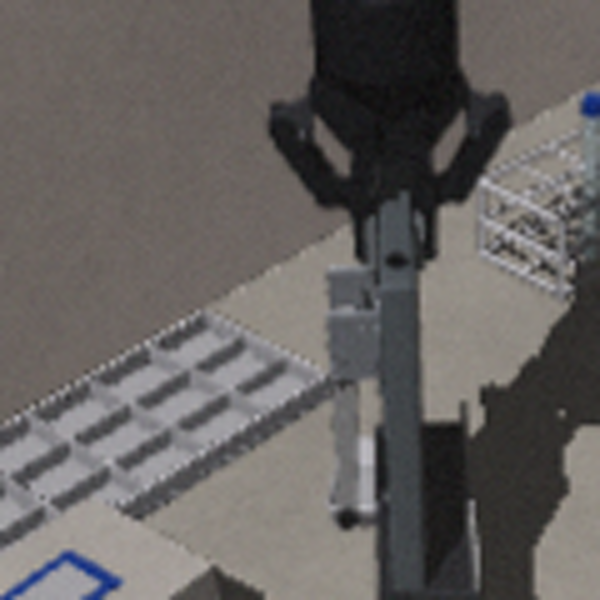

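```bash
python3 - <<'E'
from h import *
c=load('s15')
import h
eef=np.array([.611,.1465,.3909]); a=np.radians(43.9); x=np.array([np.cos(a),np.sin(a),0]); y=np.array([-np.sin(a),np.cos(a),0]); 
org=eef+.018*x; org[2]-=.3596-.0025
def W(p): p=np.array(p)/1000; return org+p[0]*x+p[1]*y+p[2]*np.array([0,0,1])
for th in np.arange(.4,1.05,.1): print(round(th,1),((proj(c,[W((14+122*np.sin(th),22,140-122*np.cos(th)))])[0]-[180,130]+.5)*5).round(),W((14+122*np.sin(th),0,140-122*np.cos(th))).round(4))
print('hinge',((proj(c,[W((14,22,140)),W((22,25,170)),W((0,85,0))])-[180,130]+.5)*5).round())
E
```

```text
0.4 [252. 503.] [0.6683 0.2016 0.0614]
0.5 [233. 497.] [0.6762 0.2092 0.0667]
0.6 [216. 490.] [0.6837 0.2165 0.0731]
0.7 [199. 482.] [0.6907 0.2232 0.0805]
0.8 [183. 473.] [0.6971 0.2294 0.0888]
0.9 [168. 462.] [0.7029 0.235  0.098 ]
1.0 [154. 450.] [0.708  0.2399 0.1079]
hinge [[316. 356.]
 [299. 318.]
 [353. 601.]]
```

The leg was at about 0.71, lightly resting on the box, and fell shut again when lifted. Its own weight moves the effective over-centre point up. So repeat, and once past about 0.55 press straight down: friction saturated there at fx/N ≈ 0.55, so the bar slides and the leg opens all the way to its stop.

>>> play_rows(commands=[[0,0.015,0.004,0],[0,0.03,0.008,0],[0,0.035,0.008,0],[0,0.015,0.002,0],[0,0.005,0,0],[0,0,0,0]])

```text
t: 29.05
eef_pos: [0.6697, 0.2038, 0.4393]
tool_rot: [-0.001, 0.391, 0.92, -0.0]
contact_force: [0.4, -0.6, -9.2]
gripper_width: 0.222
```

```bash
python3 - <<'E'
from h import *
delta([[.6694,.203,.4225]])
E
```

```text
eef [0.6697 0.2038 0.4393] yaw tool y deg 43.97 t 29.05 F [ 0.4 -0.6 -9.2] w 0.222
[0.6694 0.203  0.4225] ->tool [-0.0004 -0.0008  0.0168]
```

>>> play_rows(commands=[[0,-0.0005,0.006,0],[0,0,0.006,0],[0,0,0.0045,0],[0,0,0.001,0],[0,0,0,0]])

```text
t: 29.55
eef_pos: [0.669, 0.2021, 0.4228]
tool_rot: [-0.0, 0.392, 0.92, -0.0]
contact_force: [-0.0, 0.8, -9.6]
gripper_width: 0.217
```

>>> play_rows(commands=[[0,0,0.001,0],[0,0,0.0005,0],[0,0,0,0]])

```text
t: 29.85
eef_pos: [0.6691, 0.2026, 0.422]
tool_rot: [0.0, 0.391, 0.92, 0.0]
contact_force: [-0.8, -0.0, -6.3]
gripper_width: 0.218
```

>>> play_rows(commands=[[0,0,0.0015,0],[0,-0.005,0.0001,0],[0,-0.005,0.0002,0],[0,-0.005,0.0005,0],[0,-0.005,0.0008,0],[0,-0.005,0.0008,0],[0,-0.005,0.001,0]])

```text
t: 30.55
eef_pos: [0.6471, 0.1814, 0.4178]
tool_rot: [0.001, 0.392, 0.92, 0.0]
contact_force: [-2.3, -0.6, 5.2]
gripper_width: 0.217
```

>>> play_rows(commands=[[0,-0.005,0.0012,0],[0,-0.005,0.0016,0],[0,-0.005,0.0018,0],[0,-0.005,0.0021,0],[0,0,0,0]])

```text
t: 31.05
eef_pos: [0.6318, 0.1662, 0.4101]
tool_rot: [-0.001, 0.392, 0.92, -0.002]
contact_force: [-5.6, -4.6, 7.9]
gripper_width: 0.22
```

>>> play_rows(commands=[[0,-0.005,0.0022,0],[0,-0.005,0.0026,0],[0,-0.005,0.0028,0],[0,0,0,0]])

```text
t: 31.45
eef_pos: [0.6205, 0.1551, 0.4013]
tool_rot: [-0.002, 0.392, 0.92, -0.004]
contact_force: [-7.2, -4.4, 5.1]
gripper_width: 0.221
```

θ ≈ 0.59 with the bar holding. Now press straight down.

>>> play_rows(commands=[[0,0,0.004,0],[0,0,0.004,0],[0,0,0.005,0],[0,0,0,0]])

```text
t: 31.85
eef_pos: [0.6213, 0.1567, 0.3867]
tool_rot: [-0.002, 0.391, 0.92, -0.002]
contact_force: [-0.7, -0.1, -9.9]
gripper_width: 0.217
```

>>> play_rows(commands=[[0,0,0.005,0],[0,0,0.005,0],[0,0,0.004,0],[0,0,0,0]])

```text
t: 32.25
eef_pos: [0.622, 0.1573, 0.3741]
tool_rot: [-0.001, 0.391, 0.92, -0.001]
contact_force: [-0.1, -0.3, -8.2]
gripper_width: 0.223
```

```bash
python3 leg.py s18; python3 -c "
from h import *
delta([[.6694,.203,.4225]])"
```

```text
0.0 [306. 631.] 0.1 [287. 632.] 0.2 [267. 630.] 0.3 [248. 628.] 0.4 [229. 624.] 0.5 [211. 618.] 0.6 [193. 611.] 0.7 [176. 603.] 0.8 [160. 594.] 0.9 [145. 583.] 1.0 [132. 571.] eef [0.6221 0.1574 0.3747] yaw tool y deg 43.92 t 32.3 F [-0.5 -0.1 -8.8] w 0.218
[0.6694 0.203  0.4225] ->tool [ 0.0001  0.0657 -0.0479]
```

View pics/v_s18.png

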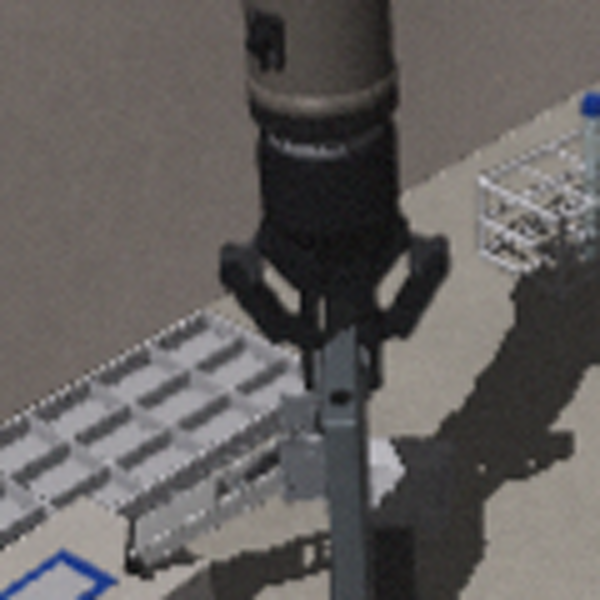

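The bar is at (134,565) against (132,571) predicted for θ = 1.0, with no contact force: fully open. Raise, then turn back.

>>> play_rows(commands=[[0,0,-0.01,0],[0,0,-0.02,0],[0,0,-0.025,0],[0,0,-0.02,0],[0,0,-0.01,0],[0,0,0,0]])

```text
t: 32.9
eef_pos: [0.6224, 0.158, 0.4626]
tool_rot: [0.002, 0.391, 0.92, 0.001]
contact_force: [0.4, -0.0, -8.0]
gripper_width: 0.217
```

```bash
python3 leg.py s19; python3 -c "
from h import *
delta([[.53,.187,.46]])"
```

```text
0.0 [296. 526.] 0.1 [276. 526.] 0.2 [255. 525.] 0.3 [235. 522.] 0.4 [215. 517.] 0.5 [196. 511.] 0.6 [178. 504.] 0.7 [160. 495.] 0.8 [143. 484.] 0.9 [128. 473.] 1.0 [113. 460.] eef [0.6222 0.1576 0.4609] yaw tool y deg 43.92 t 32.95 F [-0.5 -0.4 -9.8] w 0.215
[0.53  0.187 0.46 ] ->tool [ 0.0851 -0.046   0.0008]
```

View pics/v_s19.png

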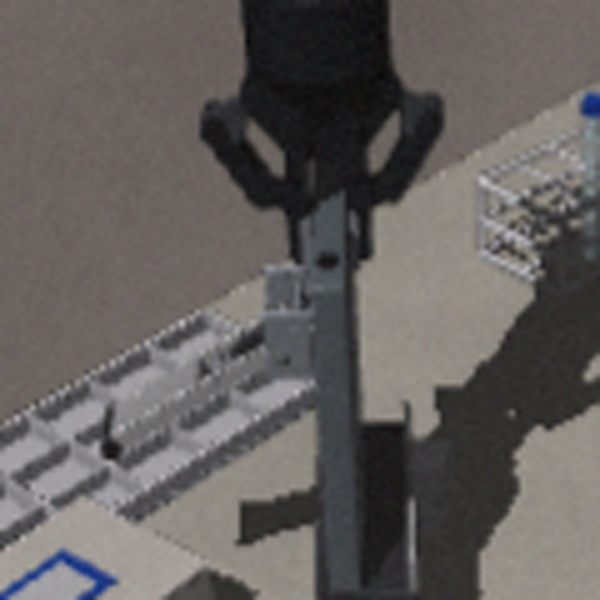

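The leg stays at its stop (bar at (113,452), θ = 1.0). Go home and turn back.

>>> play_rows(commands=[[0.012,-0.006,0,0],[0.025,-0.014,0,0],[0.028,-0.015,0,0],[0.015,-0.008,0,0],[0.005,-0.003,0,0],[0,0,0,3],[0,0,0,6],[0,0,0,6],[0,0,0,6],[0,0,0,6],[0,0,0,6],[0,0,0,6],[0,0,0,6],[0,0,0,6],[0,0,0,6],[0,0,0,6],[0,0,0,6],[0,0,0,6],[0,0,0,6],[0,0,0,6]])

```text
t: 34.95
eef_pos: [0.5303, 0.1864, 0.4594]
tool_rot: [0.0, 0.918, 0.396, -0.001]
contact_force: [-0.1, 0.1, -8.5]
gripper_width: 0.218
```

>>> play_rows(commands=[[0,0,0,6],[0,0,0,6],[0,0,0,6],[0,0,0,4],[0,0,0,0]])

```text
t: 35.45
eef_pos: [0.5303, 0.1866, 0.4595]
tool_rot: [0.0, 0.977, 0.215, -0.0]
contact_force: [0.0, 0.5, -9.2]
gripper_width: 0.216
```

```bash
python3 -c "
from h import *
delta([[.5295,.187,.3596]])
c=snap('side','s20'); t=snap('top','t20')
cv2.imwrite('pics/v20.png',np.hstack([cv2.resize(c['frame'][150:350,170:330],(400,500)),cv2.resize(t['frame'][140:260,210:306],(400,500))]))"
```

```text
eef [0.5303 0.1866 0.4595] yaw tool y deg -65.13 t 35.45 F [ 0.   0.5 -9.2] w 0.216
[0.5295 0.187  0.3596] ->tool [-0.0004 -0.0007  0.0999]
```

View pics/v20.png

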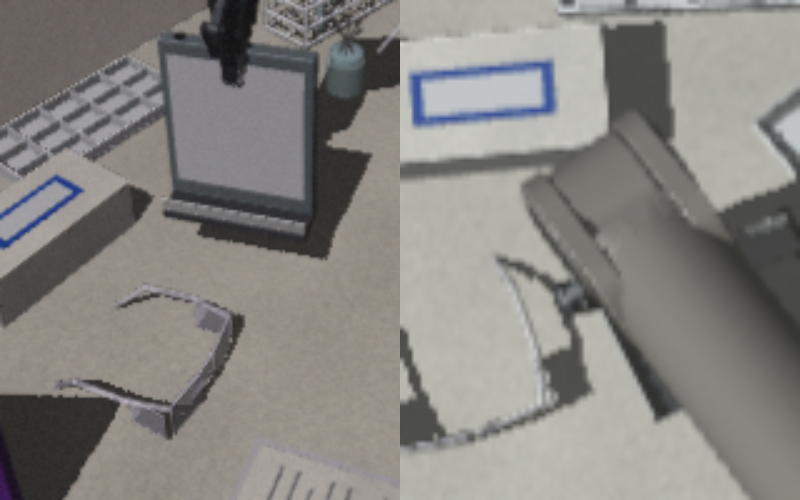

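The leg shows extended in the top view at (770,235). Set it down.

>>> play_rows(commands=[[0,0,0.01,0],[0,0,0.025,0],[0,0,0.03,0],[0,0,0.02,0],[0,0,0.008,0],[0,0,0.003,0],[0,0,0,0]])

```text
t: 36.25
eef_pos: [0.5304, 0.1869, 0.3646]
tool_rot: [-0.0, 0.976, 0.216, 0.0]
contact_force: [0.2, -0.4, -8.9]
gripper_width: 0.219
```

>>> play_rows(commands=[[0,0,0.0015,0],[0,0,0,0]])

```text
t: 36.45
eef_pos: [0.5304, 0.187, 0.3637]
tool_rot: [-0.0, 0.976, 0.216, 0.001]
contact_force: [-0.0, 0.6, -8.9]
gripper_width: 0.215
```

>>> play_rows(commands=[[0,0,0.0015,0],[0,0,0,0]])

```text
t: 36.65
eef_pos: [0.5301, 0.1868, 0.3615]
tool_rot: [0.0, 0.976, 0.216, 0.0]
contact_force: [-0.9, -0.5, -8.7]
gripper_width: 0.219
```

>>> play_rows(commands=[[0,0,0.0015,0],[0,0,0,0]])

```text
t: 36.85
eef_pos: [0.5302, 0.1868, 0.3599]
tool_rot: [0.0, 0.976, 0.216, 0.0]
contact_force: [-0.4, -0.2, -8.9]
gripper_width: 0.221
```

>>> play_rows(commands=[[0,0,0.0015,0],[0,0,0,0]])

```text
t: 37.05
eef_pos: [0.5303, 0.1868, 0.3598]
tool_rot: [0.0, 0.976, 0.216, 0.0]
contact_force: [-3.6, -2.8, 4.9]
gripper_width: 0.22
```

>>> play_rows(commands=[[0,0,0.0015,0],[0,0,0,0]])

```text
t: 37.25
eef_pos: [0.5304, 0.1868, 0.3597]
tool_rot: [0.001, 0.977, 0.215, 0.001]
contact_force: [-7.5, -6.2, 16.3]
gripper_width: 0.219
```

Contact at TCP z 0.3599. Ease off, open to 36 mm and raise until the fingers straddle only the top 14 mm of the panel.

>>> play_rows(commands=[[0,0,-0.002,0],[0,0,0,0]])

```text
t: 37.45
eef_pos: [0.5303, 0.1868, 0.3597]
tool_rot: [0.0, 0.976, 0.216, 0.001]
contact_force: [-3.3, -2.2, 4.3]
gripper_width: 0.218
```

>>> play_rows(commands=[[0,0,0,0],[0,0,0,0],[0,0,0,0],[0,0,-0.01,0],[0,0,-0.01,0],[0,0,0,0]], claw=0.036, force=40)

```text
t: 38.05
eef_pos: [0.5307, 0.1873, 0.381]
tool_rot: [-0.0, 0.976, 0.216, 0.002]
contact_force: [0.7, -0.0, 1.3]
gripper_width: 0.422
```

```bash
python3 -c "
from h import *
delta([[.5302,.1868,.381]])
c=snap('side','s21')
cv2.imwrite('pics/v21.png',cv2.resize(c['frame'][160:280,210:330],(600,600),interpolation=cv2.INTER_CUBIC))"
```

```text
eef [0.5307 0.1873 0.381 ] yaw tool y deg -65.08 t 38.05 F [ 0.7 -0.   1.3] w 0.422
[0.5302 0.1868 0.381 ] ->tool [-0.0007  0.0002  0.    ]
```

View pics/v21.png

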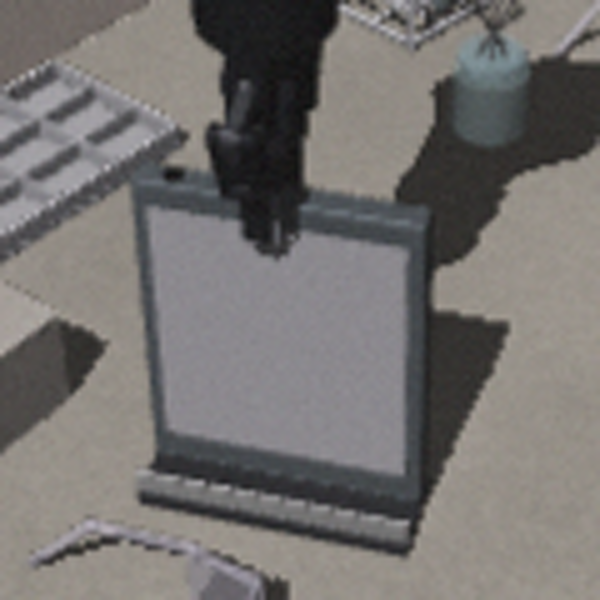

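The panel stands freely, upright, with the fingers straddling its top edge (front fingertip at (275,250)). Begin leaning, slowly.

>>> play_rows(commands=[[0,0.003,-0.002,0],[0,0.005,0,0],[0,0.005,0,0],[0,0.005,0.0003,0],[0,0.005,0.0005,0],[0,0.005,0.0007,0],[0,0.005,0.001,0],[0,0,0,0]], claw=0.04)

```text
t: 38.9
eef_pos: [0.5444, 0.1558, 0.378]
tool_rot: [0.0, 0.977, 0.215, -0.0]
contact_force: [-0.3, -0.5, -0.2]
gripper_width: 0.47
```

>>> play_rows(commands=[[0,0.005,0.001,0],[0,0.005,0.0012,0],[0,0.005,0.0014,0],[0,0.004,0.0014,0],[0,0.004,0.0015,0],[0,0.004,0.0015,0],[0,0,0,0]])

```text
t: 39.6
eef_pos: [0.5557, 0.1315, 0.37]
tool_rot: [0.0, 0.977, 0.215, -0.0]
contact_force: [-0.1, -1.1, -0.1]
gripper_width: 0.468
```

```bash
python3 -c "
from h import *
delta([[.5302,.1868,.381]])
c=snap('side','s22')
cv2.imwrite('pics/v22.png',cv2.resize(c['frame'][150:270,220:340],(600,600),interpolation=cv2.INTER_CUBIC))"
```

```text
eef [0.5557 0.1315 0.37  ] yaw tool y deg -65.15 t 39.6 F [-0.1 -1.1 -0.1] w 0.468
[0.5302 0.1868 0.381 ] ->tool [ 0.0001 -0.0609 -0.011 ]
```

View pics/v22.png

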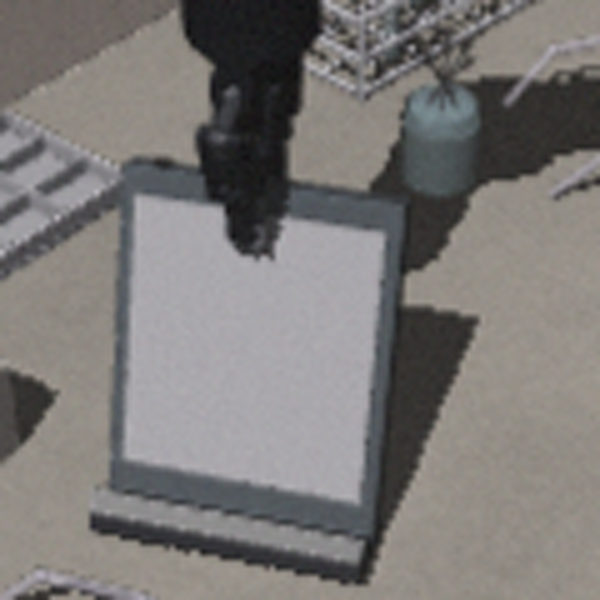

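It is leaning about 16–18° with the force near zero. Continue gently until the leg lands.

>>> play_rows(commands=[[0,0.003,0.0007,0],[0,0.004,0.001,0],[0,0.004,0.001,0],[0,0.004,0.001,0],[0,0.004,0.0011,0],[0,0.004,0.0012,0],[0,0.004,0.0012,0],[0,0.004,0.0013,0],[0,0,0,0]])

```text
t: 40.55
eef_pos: [0.5688, 0.1034, 0.3616]
tool_rot: [0.0, 0.977, 0.215, -0.0]
contact_force: [1.0, -0.6, 0.1]
gripper_width: 0.471
```

>>> play_rows(commands=[[0,0.004,0.0014,0],[0,0.004,0.0015,0],[0,0.003,0.001,0],[0,0.003,0.001,0],[0,0.003,0.0005,0],[0,0.003,0,0],[0,0,0,0]])

```text
t: 41.25
eef_pos: [0.5771, 0.0857, 0.3565]
tool_rot: [0.0, 0.977, 0.215, 0.0]
contact_force: [-0.3, 0.6, -0.1]
gripper_width: 0.466
```

```bash
python3 -c "
from h import *
delta([[.5302,.1868,.381]])
c=snap('side','s23')
cv2.imwrite('pics/v23.png',cv2.resize(c['frame'][150:270,220:340],(600,600),interpolation=cv2.INTER_CUBIC))"
```

```text
eef [0.5771 0.0857 0.3565] yaw tool y deg -65.12 t 41.25 F [-0.3  0.6 -0.1] w 0.466
[0.5302 0.1868 0.381 ] ->tool [-0.     -0.1114 -0.0246]
```

View pics/v23.png

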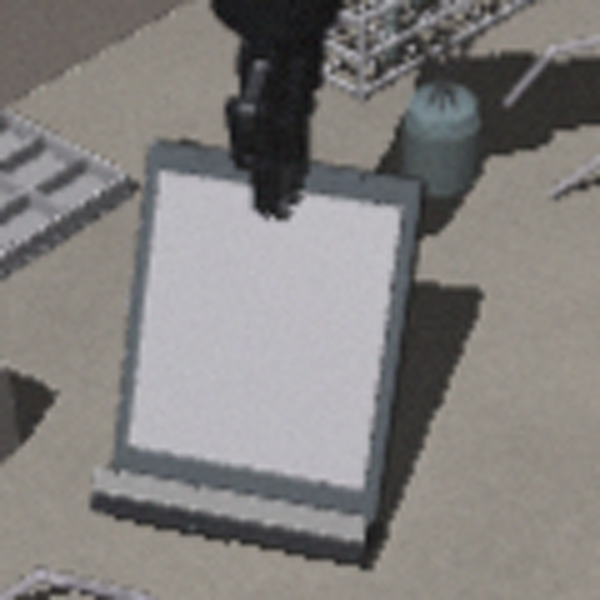

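```bash
cat > tilt.py <<'E'
from h import *
import sys
s=load(sys.argv[1]); S=cloud(s); S[s['depth']==0]=np.nan
u0,u1,v0,v1=map(int,sys.argv[2:6]); q=S[v0:v1,u0:u1].reshape(-1,3); q=q[np.isfinite(q).all(1)]
for _ in range(4):
    m=q.mean(0); n=np.linalg.svd(q-m,full_matrices=False)[2][2]; n*=np.sign(n[2]); d=(q-m)@n; q=q[abs(d)<.004]
print(len(q),m.round(4),n.round(3),'tilt deg',np.degrees(np.arcsin(n[2])).round(2))
k=(.1-m[2]); 
E
python3 tilt.py s23 252 296 196 240; python3 tilt.py s22 250 290 200 240;python3 tilt.py s21 245 285 210 250
```

```text
1799 [0.5441 0.1345 0.1169] [-0.363  0.788  0.498] tilt deg 29.87
1531 [0.5392 0.1578 0.1269] [-0.4    0.864  0.305] tilt deg 17.78
1583 [0.5266 0.1944 0.119 ] [ 0.42  -0.907  0.002] tilt deg 0.1
```

Tilt is 29.9° and the force is about zero, so it stands on the leg. Lift straight off and retreat.

>>> play_rows(commands=[[0,0,-0.004,0],[0,0,-0.008,0],[0,0,-0.015,0],[0,0,-0.025,0],[0,0,-0.04,0],[0,0,-0.04,0],[0,0.03,-0.02,0],[0,0.045,0,0],[0,0.045,0,0],[0,0.045,0,0],[0,0.045,0,0],[0,0.045,0,0],[0,0,0,0],[0,0,0,0]])

```text
t: 42.7
eef_pos: [0.6843, -0.1463, 0.5091]
tool_rot: [-0.0, 0.977, 0.215, 0.0]
contact_force: [0.5, 0.6, 0.1]
gripper_width: 0.468
```

```bash
python3 - <<'E'
from h import *
delta([[.5302,.1868,.381]])
c=snap('side','s24'); t=snap('top','t24'); t0=load('top0')
cv2.imwrite('pics/v24.png',np.hstack([cv2.resize(c['frame'][150:340,180:340],(400,475)),cv2.resize(t['frame'][140:260,200:300],(400,475))]))
cv2.imwrite('pics/v24f.png',t['frame'])
o=[cv2.resize(load(n)['frame'][190:255,193:258],(390,390),interpolation=cv2.INTER_CUBIC) for n in('top0','t24')]
cv2.imwrite('pics/gog2.png',np.hstack(o))
E
python3 tilt.py s24 252 296 200 240
```

```text
eef [ 0.6843 -0.1463  0.5091] yaw tool y deg -65.21 t 42.7 F [0.5 0.6 0.1] w 0.468
[0.5302 0.1868 0.381 ] ->tool [-3.000e-04 -3.670e-01  1.282e-01]
1627 [0.5427 0.137  0.1119] [-0.369  0.785  0.497] tilt deg 29.83
```

View pics/v24.png

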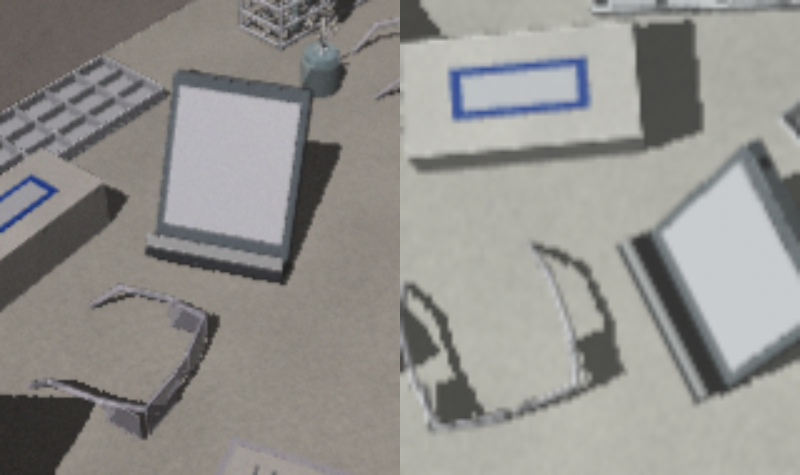

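View pics/gog2.png

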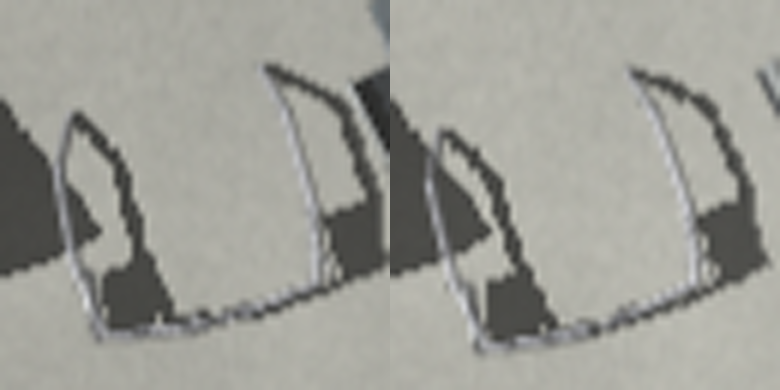

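The panel stands alone at 29.8°, gripper well clear, about 4 mm from its original spot. The goggles are about 9–10 mm from where they started; everything else is unmoved. Hand in.

```bash
python3 - <<'E'
from h import *
print(bot.hand_in()); print(sensors.get_obs()['t'])
E
```

```text
the job is handed in; nothing more can be done
None
the job is handed in; nothing more can be done
```

The panel now leans back on its locked-open leg, within a few mm of where it started, and I handed the job in at about 42.7 s. No verdict is given, so what follows rests on my own checks.

**What I did:** The tool can only shift and turn about its vertical axis, so it could not get behind the folded leg. Instead I gripped the panel by its top edge and lifted it upright. I then rolled and pressed the leg's foot bar open on the corner of the white box, which is not one of the bystanders. After that I set the panel back in its place. Finally I leant it back slowly between the opened fingers until the leg took the weight, then withdrew.

**Failed attempts:** Opening the leg took three tries. In the first the leg did not get past over-centre. In the second it reached about 0.7 rad and fell shut again.

**Last checks:**
- **Leg:** at its stop, about 1.0 rad in the side camera before I set the panel down. The leg was not measured again after landing; that it still holds follows from the panel's steady tilt.
- **Tilt:** 29.9° on landing and 29.8° once the gripper was clear.
- **Position:** the panel was set down about 4 mm from its estimated start.
- **Contact:** the gripper is clear and the tool force is about zero.

**Disagrees with the task:**
- **Goggles:** in the first attempt the panel's foot nudged the nearby goggles by roughly 9–10 mm. That is inside the 30 mm limit, but they were meant to be left alone. The other bystanders in view looked unmoved.
- **Panel lifted:** the panel also left the bench on the way, rather than staying where it was throughout.

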